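# Tighten the filter holder's cover evenly in crisscross passes

### The arm

A 7-joint arm with a two-finger parallel gripper is mounted at the origin on the work surface. World frame = base frame: x ahead of the robot, y to its left, z up, the work surface at z = 0. Lengths are in m, angles in rad, forces in N, time in s.
With the tool pointing down it reaches from about 0.425 to 0.925 m from the base axis. Payload 6.8 kg.
Tool frame: the origin (TCP) lies midway between the tips of the shut fingers; the grasp point (between the pads) lies 19 mm behind it; z points along the fingers, y is the line along which they close (so a half turn about z gives the same grasp; the last joint's range is limited). The gripper opens to 85 mm and grips with 20 to 120 N. Pads are 22 mm wide; open, the fingers measure 114 mm over their backs; the gripper's body (76 mm by 85 mm) begins 54 mm behind the grasp point. The pads swing forward as they close: fully open they stand 13 mm farther back than shut.
Start: joints at [1.121, 0.477, 0.022, 1.555, -0.011, 1.109, -0.083], TCP at [0.226, -0.636, 0.231] pointing down, gripper open.
Joint ranges: [-2.96, 2.96], [-0.34, 2.1], [-1.41, 1.46], [0.24, 2.44], [-1.37, 4.51], [0.17, 1.92], [-2.96, 2.96]. Speed limits (rad/s): [2.39, 2.39, 3.14, 3.14, 3.14, 3.14, 3.14].

### API

Orientations are given as a rotation vector (axis times angle).
In Python, from bench import get_obs, grab_frame, camera_params, r gives the robot as it stands.
- The arm moves only by the shell command python3 -m jog 'ROWS' [FORCE]. ROWS is JSON, a list of rows, each an object of numbers: "rx", "ry", "rz": the turn, a rotation vector about the world's x, y, z scaled (see below); "x", "y", "z": the shift along the world's x, y, z scaled (see below); "jaw": the opening, from -1 (shut) to 1 (fully open). In form: [{"rx": .., "ry": .., "rz": .., "x": .., "y": .., "z": .., "jaw": ..}, ...]. A call has 1 to 8 rows; each row shifts and turns the commanded pose from where the row before left it; what a row does not reach is not made up. The controller multiplies each number of a shift by 60 mm and each number of a turn by 10 degrees. A row lasts 1/8 s, in which the tool goes at most 62.5 mm and 10.7 degrees, less where a joint would pass 70% of its speed; a pose out of reach is approached as far as the arm can. A call with a number of a shift or a turn outside -1 to 1 is refused whole. A call with a gripper value outside its range is refused whole. The fingers move at their own pace and stop on an object; FORCE is the grip in N (left out, the last holds). Time passes only in rows, so rows that do not move let the fingers close. It gives the time, the measured TCP pose, the force, the opening and the grip force at its end, in the units of the state.
- get_obs(): the state, without advancing time (a new reading comes with each control period).
- grab_frame(name): name is "scene" or "top"; returns the picture (384x512x3 uint8, red, green, blue); there is no depth.
- camera_params(name): a dict with "fx", "fy", "cx", "cy" (pixels), "R" (3x3) and "t" (3): a world point X has camera coordinates R X + t. Camera axes: x right, y down, z forward; pixel columns grow to the right and rows downward; lengths in m; the calibration is good to about 2 mm. A picture is of the moment at which its call begins. camera_params takes no time and is no camera call.
- r.hand_in(): hands the job in; it is judged then, once.
The state is a dict: "clock": time; "joints": joint angles; "qvel": joint speeds; "tau": joint torques, N m; "tcp_pos": TCP position; "orientation": TCP orientation; "contact_force": force on the tool from outside, world axes, zero at the start; "moment": the same for the moment, N m; "grip_width": finger opening in m; "gripper_force": force on a finger pad.
Only numpy, scipy, OpenCV 4.12 (cv2) and the standard library are available. Lean on these libraries where they do the work, as an engineer would, in place of code of your own. Each camera call takes 0.05 s, during which the arm holds its last target. There are 200 camera calls.

### The job

Tighten the four wing screws of the sloping filter holder so that its gasket is squeezed evenly: in a first pass turn each one clockwise to half-way, white end at its green dot, going from a corner to the one diagonally opposite before doing the other two; only when all four stand half-way, bring each up to its hard stop in the same crisscross way. Feel for each stop and do not wring the wing hard once it is reached, leave the other things on the table where they are, and let go at the end.

Things in the scene. Friction and masses are not known exactly. Their poses are not given: they have to be found in the camera images.
- holder: Filter holder on a sloping stand, 220 x 200 mm foot, fixed to the table; origin at the centre of the foot's underside, x away from the robot. It carries the sloping cover and its four wing screws; nothing stands above the cover.
- cover_centre (a point): Centre of the top face of the square steel cover (180 x 180 mm), which slopes 25 degrees, rising away from the robot. Its z is the outward normal, x points up the slope, y to the left seen from the robot. A boss 48 mm across with a nozzle 20 mm high is at the centre. The screws stand at x = +-55 mm, y = +-55 mm here, their axes along z.
- wing_a (a point): Wing screw a, lower left corner, diagonal to screw c. Its wing is an upright black bar 40 mm long, 12 mm thick, 13 to 35 mm above the cover, with one white end, on an 11 mm stem. The point is on the screw's axis, 26 mm above the cover; pinch across the 12 mm. The frame turns with the wing: z is the axis (outward), x runs along the bar to the white end.
- screw_a (a joint): Turn of the stem of screw a, rad, clockwise seen from outside (about -z). Starts loose at 0 to 0.2; 0.6 is half-way: the white end points up the slope at a green dot. Stays where left (friction 0.1 N m). It meets a hard stop somewhere in 1.05 to 1.35, different for each screw; tight is within 0.08 rad of it.
- guard_a (a joint): Wind-up of the wing of screw a ahead of its stem, rad: the wing drives the stem through a spring of 2 N m per rad (a torque guard). 0 when let go, about 0.05 while the stem turns; at the stop it grows as fast as the wing is turned on, and the torque with it. Over 0.3 rad (0.6 N m) the screw is over-wrung.
- wing_b (a point): Wing screw b, lower right corner, diagonal to screw d. Its wing is an upright black bar 40 mm long, 12 mm thick, 13 to 35 mm above the cover, with one white end, on an 11 mm stem. The point is on the screw's axis, 26 mm above the cover; pinch across the 12 mm. The frame turns with the wing: z is the axis (outward), x runs along the bar to the white end.
- screw_b (a joint): Turn of the stem of screw b, rad, clockwise seen from outside (about -z). Starts loose at 0 to 0.2; 0.6 is half-way: the white end points up the slope at a green dot. Stays where left (friction 0.1 N m). It meets a hard stop somewhere in 1.05 to 1.35, different for each screw; tight is within 0.08 rad of it.
- guard_b (a joint): Wind-up of the wing of screw b ahead of its stem, rad: the wing drives the stem through a spring of 2 N m per rad (a torque guard). 0 when let go, about 0.05 while the stem turns; at the stop it grows as fast as the wing is turned on, and the torque with it. Over 0.3 rad (0.6 N m) the screw is over-wrung.
- wing_c (a point): Wing screw c, upper right corner, diagonal to screw a. Its wing is an upright black bar 40 mm long, 12 mm thick, 13 to 35 mm above the cover, with one white end, on an 11 mm stem. The point is on the screw's axis, 26 mm above the cover; pinch across the 12 mm. The frame turns with the wing: z is the axis (outward), x runs along the bar to the white end.
- screw_c (a joint): Turn of the stem of screw c, rad, clockwise seen from outside (about -z). Starts loose at 0 to 0.2; 0.6 is half-way: the white end points up the slope at a green dot. Stays where left (friction 0.1 N m). It meets a hard stop somewhere in 1.05 to 1.35, different for each screw; tight is within 0.08 rad of it.
- guard_c (a joint): Wind-up of the wing of screw c ahead of its stem, rad: the wing drives the stem through a spring of 2 N m per rad (a torque guard). 0 when let go, about 0.05 while the stem turns; at the stop it grows as fast as the wing is turned on, and the torque with it. Over 0.3 rad (0.6 N m) the screw is over-wrung.
- wing_d (a point): Wing screw d, upper left corner, diagonal to screw b. Its wing is an upright black bar 40 mm long, 12 mm thick, 13 to 35 mm above the cover, with one white end, on an 11 mm stem. The point is on the screw's axis, 26 mm above the cover; pinch across the 12 mm. The frame turns with the wing: z is the axis (outward), x runs along the bar to the white end.
- screw_d (a joint): Turn of the stem of screw d, rad, clockwise seen from outside (about -z). Starts loose at 0 to 0.2; 0.6 is half-way: the white end points up the slope at a green dot. Stays where left (friction 0.1 N m). It meets a hard stop somewhere in 1.05 to 1.35, different for each screw; tight is within 0.08 rad of it.
- guard_d (a joint): Wind-up of the wing of screw d ahead of its stem, rad: the wing drives the stem through a spring of 2 N m per rad (a torque guard). 0 when let go, about 0.05 while the stem turns; at the stop it grows as fast as the wing is turned on, and the torque with it. Over 0.3 rad (0.6 N m) the screw is over-wrung.
- petri: Flat clear dish 88 mm across, 14 mm high; loose, origin at the centre of its underside; to be left alone.
- parts_tray: Small open blue tray 90 x 70 x 30 mm; loose, origin at the centre of its underside; to be left alone.
- spare_screw: Spare wing screw lying in the blue tray; loose, origin at the centre of its underside; to be left alone.
- reagent: Amber bottle 60 mm across, 130 mm high; loose, origin at the centre of its underside; to be left alone.
- mug: White mug 80 mm across, 90 mm high; loose, origin at the centre of its underside; to be left alone.
- tube_rack: White tube rack 110 x 60 mm, 94 mm high with the capped tubes; loose, origin at the centre of its underside; to be left alone.
- calculator: Black calculator 150 x 80 x 14 mm; loose, origin at the centre of its underside; to be left alone.

How it is judged:
On the way, in this order (a step that is already met when the one before it is completed fails the run):
1. all four screws stand about half-way (0.42 to 0.82 rad) together (value of joint screw_a between 0.42 and 0.82 rad and value of joint screw_b between 0.42 and 0.82 rad and value of joint screw_c between 0.42 and 0.82 rad and value of joint screw_d between 0.42 and 0.82 rad), for 0.1 s.
2. all four screws are tight, within 0.08 rad of their own stops (value of joint screw_a above 1.08 rad and value of joint screw_b above 1.22 rad and value of joint screw_c above 1.15 rad and value of joint screw_d above 1.02 rad), for 0.1 s.
At the end, for the whole second after the job is handed in: All four screws rest within 0.08 rad of their own stops and the gripper is off the holder (all of step 2 and velocity of joint each of screw_a, screw_b, screw_c, screw_d below 0.05 rad/s and contact force between the fingers and holder below 0.1 N); the robot touches nothing.
It fails at once if one screw runs ahead: past 0.9 rad while another is still short of 0.42 rad (value of joint any of screw_a, screw_b, screw_c, screw_d above 0.9 rad and value of joint any of screw_a, screw_b, screw_c, screw_d below 0.42 rad).
It fails at once if first pass not crisscross: two neighbouring screws past 0.42 rad while both others are short of 0.32 rad ((value of joint each of screw_a, screw_b above 0.42 rad and value of joint each of screw_c, screw_d below 0.32 rad) or (value of joint each of screw_b, screw_c above 0.42 rad and value of joint each of screw_a, screw_d below 0.32 rad) or (value of joint each of screw_c, screw_d above 0.42 rad and value of joint each of screw_a, screw_b below 0.32 rad) or (value of joint each of screw_a, screw_d above 0.42 rad and value of joint each of screw_b, screw_c below 0.32 rad)).
It fails at once if second pass not crisscross: two neighbouring screws past 0.95 rad while both others are short of 0.85 rad ((value of joint each of screw_a, screw_b above 0.95 rad and value of joint each of screw_c, screw_d below 0.85 rad) or (value of joint each of screw_b, screw_c above 0.95 rad and value of joint each of screw_a, screw_d below 0.85 rad) or (value of joint each of screw_c, screw_d above 0.95 rad and value of joint each of screw_a, screw_b below 0.85 rad) or (value of joint each of screw_a, screw_d above 0.95 rad and value of joint each of screw_b, screw_c below 0.85 rad)).
It fails at once if a screw is over-wrung: its wing wound up by more than 0.3 rad (value of joint any of guard_a, guard_b, guard_c, guard_d above 0.3 rad).
It fails at once if a bystander is shifted by more than 30 mm, or the bottle, mug or rack is tipped (distance of any of petri, parts_tray, spare_screw, reagent, mug, tube_rack, calculator from where it was at the start of the episode above 0.03 m or angle between any of reagent, mug, tube_rack's own z axis and vertical above 0.5 rad).
It also fails if it takes over 72 s, if anything falls off the work surface, if the arm or the gripper's body presses on something with over 40 N, if the wrist force passes 120 N, or if a joint passes its speed limit or range.

## Working session

There is one attempt and no reset: what is moved stays moved. The work goes in short steps, Python scripts to look and compute and a shell command to move; the robot and the scene stay as the last step left them, time stands still between calls to the robot, and variables do not carry over. Pictures are saved under pics/ and viewed, at most 10 in all, crops included, and the job is handed in when it is done.

```bash
ls; mkdir -p pics; python3 - <<'E'
from bench import get_obs, grab_frame, camera_params, r
import cv2, numpy as np
for n in ("scene","top"):
    f=grab_frame(n); cv2.imwrite(f"pics/{n}0.png",cv2.resize(f[:,:,::-1],(800,600),interpolation=cv2.INTER_CUBIC)); np.save(f"{n}.npy",f)
    p=camera_params(n); R=np.array(p["R"]);print(n,p["fx"],p["cx"],p["cy"],(-R.T@np.array(p["t"])).round(3),R.round(2).tolist())
o=get_obs(); print(o)
E
```

```text
pics
scene 440.2900332904231 255.0519410983147 194.39914790679677 [ 1.483 -0.394  1.195] [[0.39, 0.92, 0.01], [0.67, -0.27, -0.69], [-0.63, 0.27, -0.72]]
top 458.3455241605601 246.6665546930746 194.78107046821913 [ 0.399 -0.     1.436] [[-0.03, -1.0, -0.02], [-0.99, 0.03, -0.11], [0.11, 0.01, -0.99]]
{'clock': 0.1, 'joints': array([ 1.12089046,  0.47771476,  0.0223462 ,  1.55634127, -0.01147036,
        1.10933441, -0.0830607 ]), 'qvel': array([ 1.24571320e-03, -2.92515048e-03,  7.72476240e-05, -1.81144976e-03,
        3.28704573e-04,  6.23771609e-05, -3.42506496e-04]), 'tau': array([ 4.54956302e-03, -5.97758532e+01,  1.61379363e+00, -2.81953311e+01,
        1.28400096e-02,  5.05589240e-03, -2.19507774e-05]), 'tcp_pos': array([ 0.2260507 , -0.63545116,  0.23042961]), 'orientation': array([-3.09421639e+00, -5.34130729e-01,  6.75349041e-04]), 'contact_force': array([ 0.38373283,  0.61889069, -0.43939409]), 'moment': array([0.01157766, 0.05635019, 0.02930673]), 'gripper_force': 0.0, 'grip_width': 0.08561462455165902}
```

View pics/top0.png

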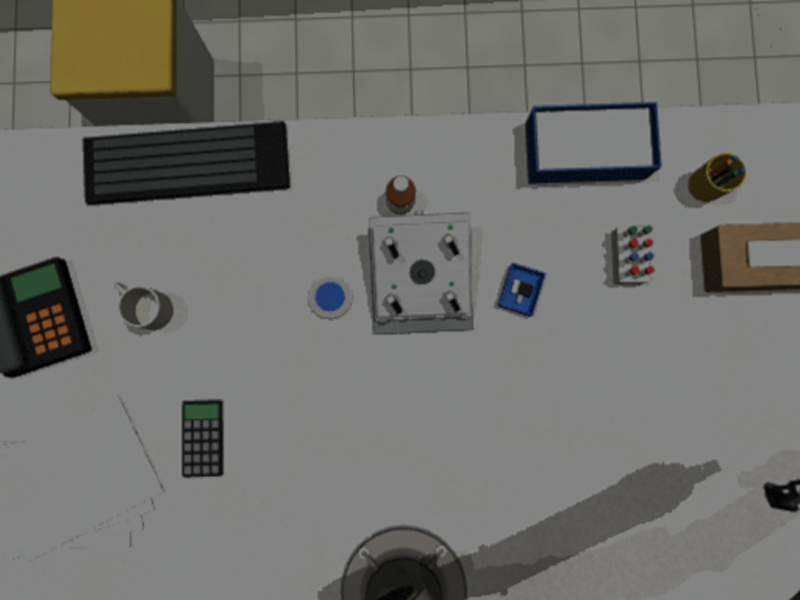

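View pics/scene0.png

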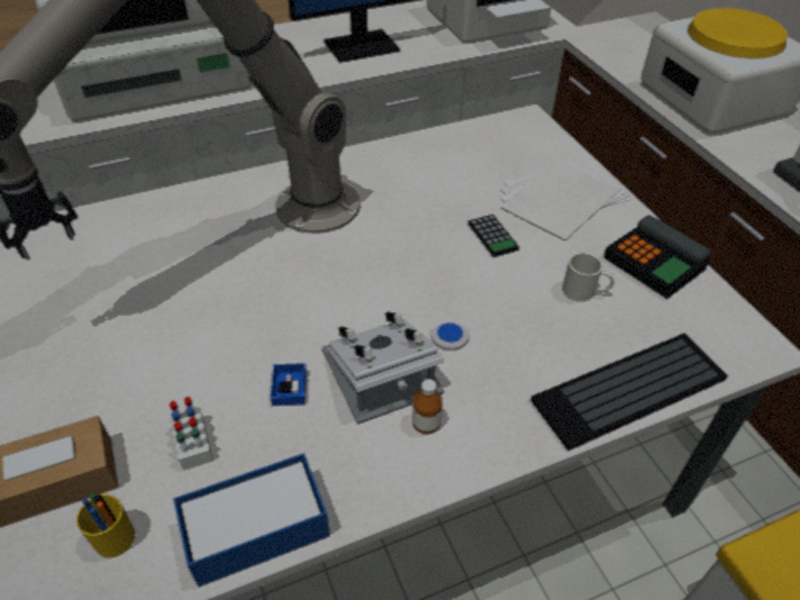

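The top view shows the holder at about (420,270), with wings at about (392,303), (452,302), (450,245) and (391,248). The white ends point up-left and there is a green dot above each wing. The scene view shows the holder at about (385,365) with the bottle just behind it. I'll crop closer and mask the colours.

```bash
cat > v.py <<'E'
from bench import get_obs, grab_frame, camera_params, r
import cv2, numpy as np
from scipy.spatial.transform import Rotation as Ro
P={n:camera_params(n) for n in ("scene","top")}
def tri(pts):  # dict name->(u,v)
    A=[];b=[]
    for n,(u,v) in pts.items():
        p=P[n];R=np.array(p["R"]);t=np.array(p["t"])
        for c,f,cc,i in((u,p["fx"],p["cx"],0),(v,p["fy"],p["cy"],1)):
            k=(c-cc)/f; A.append(R[i]-k*R[2]); b.append(k*t[2]-t[i])
    s=np.linalg.lstsq(np.array(A),np.array(b),rcond=None)
    return s[0],np.linalg.norm(np.array(A)@s[0]-b)
def blobs(m,amin):
    n,l,s,c=cv2.connectedComponentsWithStats(m.astype(np.uint8)); 
    return [(c[i].round(2).tolist(),int(s[i,4])) for i in range(1,n) if s[i,4]>=amin]
E
python3 - <<'E'
from v import *
box={"top":(230,130,310,216),"scene":(200,195,290,270)}
ims=[]
for n,(x0,y0,x1,y1) in box.items():
    f=np.load(n+".npy"); c=f[y0:y1,x0:x1]; h=cv2.cvtColor(c,cv2.COLOR_RGB2HSV)
    g=(h[...,0]>45)&(h[...,0]<85)&(h[...,1]>80)
    k=(c.max(2)<70)
    print(n,"green",[( (b[0][0]+x0,b[0][1]+y0),b[1]) for b in blobs(g,2)]); print(" dark",[((b[0][0]+x0,b[0][1]+y0),b[1]) for b in blobs(k,8)])
    ims.append(cv2.resize(np.clip(c[:75,:80].astype(float)*1.3,0,255).astype(np.uint8)[:,:,::-1],(400,375),interpolation=cv2.INTER_CUBIC)) if n=="x" else ims.append(cv2.resize(c[:,:,::-1],None,fx=400/c.shape[1],fy=400/c.shape[1],interpolation=cv2.INTER_CUBIC))
H=max(i.shape[0] for i in ims); cv2.imwrite("pics/crop.png",np.hstack([cv2.copyMakeBorder(i,0,H-i.shape[0],0,0,cv2.BORDER_CONSTANT) for i in ims]))
E
```

```text
top green [((287.8, 145.4), 5), ((249.82999999999998, 147.17000000000002), 6), ((288.5, 181.5), 4), ((251.5, 183.5), 4)]
 dark [((255.72, 132.81), 98), ((239.52, 183.68), 114), ((251.24, 160.04), 49), ((289.65, 158.35), 46), ((269.79, 173.82999999999998), 190), ((253.43, 196.09), 47), ((290.40999999999997, 194.95), 44), ((289.57, 202.76999999999998), 35), ((258.45, 204.45), 11), ((271.4, 203.6), 25), ((291.5, 211.0), 10), ((272.0, 212.0), 13)]
scene green [((249.5, 203.5), 2), ((261.0, 213.5), 2)]
 dark [((249.52, 202.65), 31), ((219.15, 212.04), 27), ((261.79, 213.66), 38), ((243.01, 218.62), 74), ((229.92000000000002, 224.24), 38), ((251.25, 250.03), 609), ((279.0, 263.56), 9)]
```

View pics/crop.png

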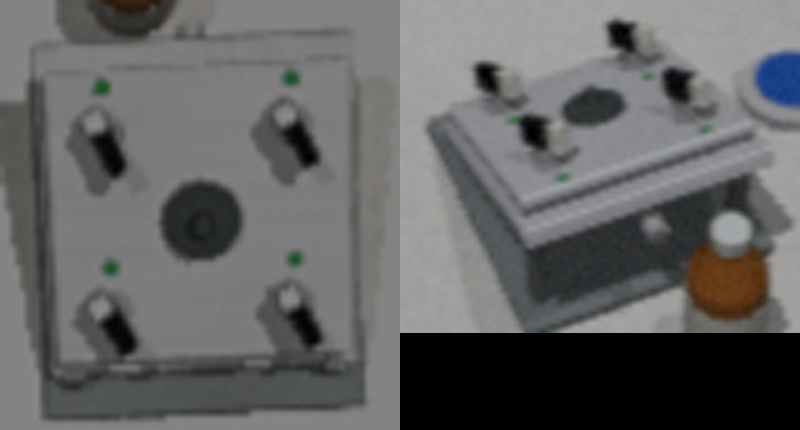

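The crop shows four green dots in each view, the dark boss, and wings whose white ends point up-left, about 0.5 rad from the dots. Next I triangulate the dots and the boss.

```bash
cat >> v.py <<'E'
def cen(f,u,v,kind,h=3):
    u0,v0=int(round(u)),int(round(v)); c=f[v0-h:v0+h+1,u0-h:u0+h+1].astype(float)
    w=c[...,1]-np.maximum(c[...,0],c[...,2]) if kind=="g" else 110-c.max(2)
    w=np.clip(w-(8 if kind=="g" else 0),0,None); yy,xx=np.mgrid[v0-h:v0+h+1,u0-h:u0+h+1]
    return (w*xx).sum()/w.sum(),(w*yy).sum()/w.sum()
E
python3 - <<'E'
from v import *
F={n:np.load(n+".npy") for n in P}
D={"a":((252,183.4),(255.8,212.1)),"b":((289,181.8),(225.4,222)),"c":((288.2,145.4),(236.5,235)),"d":((250.4,147.4),(268.6,223.8))}
X={}
for k,(t,s) in D.items():
    q={"top":cen(F["top"],*t,"g"),"scene":cen(F["scene"],*s,"g",2)}
    X[k],e=tri(q); print(k,np.round(q["top"],2),np.round(q["scene"],2),X[k].round(4),round(e,4))
b,e=tri({"top":cen(F["top"],270,173.8,"k",9),"scene":cen(F["scene"],243,218.5,"k",7)}); print("boss",b.round(4),e)
m=sum(X.values())/4; xv=(X["c"]+X["d"]-X["a"]-X["b"])/2; yv=(X["a"]+X["d"]-X["b"]-X["c"])/2
print("mean",m.round(4),"x",xv.round(4),np.linalg.norm(xv),"y",yv.round(4),np.linalg.norm(yv))
print("slope",np.degrees(np.arctan2(xv[2],np.hypot(*xv[:2]))),"yaw x",np.degrees(np.arctan2(xv[1],xv[0])),"yaw y",np.degrees(np.arctan2(-yv[0],yv[1])))
yaw=(np.arctan2(xv[1],xv[0])+np.arctan2(-yv[0],yv[1]))/2
R=Ro.from_euler("ZY",[yaw,-np.radians(25)]).as_matrix(); print(yaw,R.round(3)); print("boss in cover axes rel. dots",R.T@(b-m))
E
```

```text
a [251.81 183.13] [255.45 211.73] [ 5.825e-01 -3.000e-04  8.170e-02] 0.0017
b [288.5  181.38] [225.25 221.6 ] [ 0.5844 -0.1095  0.0816] 0.0014
c [287.89 145.18] [236.   234.38] [ 0.6837 -0.1084  0.129 ] 0.0019
d [249.92 147.08] [268.38 223.56] [0.6817 0.0018 0.1286] 0.002
boss [ 0.6066 -0.0543  0.0963] 0.002128821135879826
mean [ 0.6331 -0.0541  0.1052] x [0.0993 0.0016 0.0471] 0.10990740239882774 y [-0.002   0.1097 -0.0002] 0.10970267142292699
slope 25.40324442496897 yaw x 0.9005687995854286 yaw y 1.0291883233771544
0.016840307779755072 [[ 0.906 -0.017 -0.423]
 [ 0.015  1.    -0.007]
 [ 0.423  0.     0.906]]
boss in cover axes rel. dots [-0.02775082  0.00020807  0.00309909]
```

```bash
cat >> v.py <<'E'
YAW=0.0168; RC=Ro.from_euler("ZY",[YAW,-np.radians(25)]).as_matrix()
M=np.array([0.6331,-0.0541,0.1052]); C=M-0.0278*RC[:,0]
S={"a":(-.055,.055),"b":(-.055,-.055),"c":(.055,-.055),"d":(.055,.055)}
def pt(k,h): return C+RC@np.array([*S[k],h])
def proj(n,X):
    p=P[n]; c=np.array(p["R"])@X+p["t"]; return np.array([p["fx"]*c[0]/c[2]+p["cx"],p["fy"]*c[1]/c[2]+p["cy"]])
def ontocover(n,u,v,h):
    p=P[n];R=np.array(p["R"]);o=-R.T@np.array(p["t"]);d=R.T@np.array([(u-p["cx"])/p["fx"],(v-p["cy"])/p["fy"],1])
    nn=RC[:,2]; s=(nn@(C-o)+h)/(nn@d); return RC.T@(o+s*d-C)
def toolR(q,sgn=1):
    f=.6-q; w=sgn*(np.cos(f)*RC[:,0]+np.sin(f)*RC[:,1]); z=-RC[:,2]; return np.c_[w,np.cross(z,w),z]
def state():
    o=get_obs(); R=Ro.from_rotvec(o["orientation"]).as_matrix(); L=RC.T@(o["tcp_pos"]-C); w=RC.T@R[:,0]; m=RC.T@np.array(o["moment"]); f=RC.T@np.array(o["contact_force"])
    q=.6-np.arctan2(w[1],w[0]); q=(q+np.pi/2)%np.pi-np.pi/2
    print("t%.2f cover xyz mm %s q %.3f tilt %.1fdeg F %s M %s width %.1f grip %.0f j7 %.2f"%(o["clock"],(L*1000).round(1),q,np.degrees(np.arccos(-RC[:,2]@R[:,2])),f.round(1),m.round(3),o["grip_width"]*1000,o["gripper_force"],o["joints"][6]))
    return o,R,L
def plan(k,q,h,sgn=None):
    "total shift and turn in controller units to bring TCP h above cover on screw k at wing angle q"
    o,R,L=state()
    for s in ((1,-1) if sgn is None else (sgn,)):
        rv=Ro.from_matrix(toolR(q,s)@R.T).as_rotvec(degrees=True); print("sgn",s,"shift/60mm",((pt(k,h)-o["tcp_pos"])/.06).round(3),"turn/10deg",(rv/10).round(3),"deg",np.linalg.norm(rv).round(1))
E
python3 - <<'E'
from v import *
F=np.load("top.npy")
for k in "abcd":
    print(k,"axis px top h35",proj("top",pt(k,35e-3)).round(1),end=" ")
    u,v=proj("top",pt(k,.03)).round().astype(int); h=9
    c=F[v-h:v+h+1,u-h:u+h+1].astype(float); g=c.max(2); yy,xx=np.mgrid[v-h:v+h+1,u-h:u+h+1]
    B=np.clip(75-g,0,None); W=np.clip(g-np.median(F[165:170,285:295].max(2))-25,0,None)
    pb,pw=[((w*xx).sum()/w.sum(),(w*yy).sum()/w.sum()) for w in (B,W)]
    b,w=ontocover("top",*pb,.033),ontocover("top",*pw,.033); d=w-b; print("black",b.round(4)[:2],"white",w.round(4)[:2],"q",.6-np.arctan2(d[1],d[0]))
plan("a",.1,.10)
print(pt("a",.1),pt("c",.1))
E
```

```text
a axis px top h35 [252.7 195.9] black [-0.0583  0.0527] white [nan nan] q nan
b axis px top h35 [290.3 194.1] black [-0.0628 -0.0552] white [nan nan] q nan
c axis px top h35 [289.6 157.6] black [ 0.0523 -0.0554] white [nan nan] q nan
d axis px top h35 [251.  159.4] black [0.0522 0.0541] white [nan nan] q nan
t0.10 cover xyz mm [-297.  -574.4  289.6] q 0.244 tilt 25.0deg F [ 0.2  0.6 -0.6] M [0.024 0.056 0.021] width 85.6 grip 0 j7 -0.08
sgn 1 shift/60mm [ 4.814 10.573 -1.16 ] turn/10deg [-0.185 -2.502  0.984] deg 26.9
sgn -1 shift/60mm [ 4.814 10.573 -1.16 ] turn/10deg [  3.681  -0.249 -16.615] deg 170.2
[ 0.51488849 -0.00107838  0.16083799] [ 0.61641619 -0.10938808  0.207326  ]<stdin>:8: RuntimeWarning: invalid value encountered in scalar divide
```

```bash
R8='x'; python3 -m jog '[{"x":0.3,"y":0.66,"z":0.03,"rx":-0.012,"ry":-0.156,"rz":0.062,"jaw":0},{"x":0.3,"y":0.66,"z":0.03,"rx":-0.012,"ry":-0.156,"rz":0.062,"jaw":0},{"x":0.3,"y":0.66,"rx":-0.012,"ry":-0.156,"rz":0.062,"jaw":0},{"x":0.3,"y":0.66,"rx":-0.012,"ry":-0.156,"rz":0.062,"jaw":0},{"x":0.3,"y":0.66,"rx":-0.012,"ry":-0.156,"rz":0.062,"jaw":0},{"x":0.3,"y":0.66,"rx":-0.012,"ry":-0.156,"rz":0.062,"jaw":0},{"x":0.3,"y":0.66,"rx":-0.012,"ry":-0.156,"rz":0.062,"jaw":0},{"x":0.3,"y":0.66,"rx":-0.012,"ry":-0.156,"rz":0.062,"jaw":0}]' 40
python3 -m jog '[{"x":0.3,"y":0.66,"rx":-0.012,"ry":-0.156,"rz":0.062,"jaw":0},{"x":0.3,"y":0.66,"rx":-0.012,"ry":-0.156,"rz":0.062,"jaw":0},{"x":0.3,"y":0.66,"rx":-0.012,"ry":-0.156,"rz":0.062,"jaw":0},{"x":0.3,"y":0.66,"rx":-0.012,"ry":-0.156,"rz":0.062,"jaw":0},{"x":0.3,"y":0.66,"rx":-0.012,"ry":-0.156,"rz":0.062,"jaw":0},{"x":0.3,"y":0.66,"rx":-0.012,"ry":-0.156,"rz":0.062,"jaw":0},{"x":0.3,"y":0.66,"rx":-0.012,"ry":-0.156,"rz":0.062,"jaw":0},{"x":0.3,"y":0.66,"rx":-0.012,"ry":-0.156,"rz":0.062,"jaw":0}]'
python3 -c "from v import *; plan('a',.12,.08,1)"
```

```text
t0.10 cover xyz mm [-297.  -574.4  289.6] q 0.244 tilt 25.0deg F [ 0.2  0.6 -0.6] M [0.024 0.056 0.021] width 85.6 grip 0 j7 -0.08
sgn 1 shift/60mm [ 4.955 10.575 -1.462] turn/10deg [-0.16  -2.503  0.872] deg 26.5validation failed for argument at $[2]...
validation failed for argument at $[0]...
```

Every row has to carry all seven numbers, so I'll retype them in full.

```bash
python3 -m jog '[{"x":0.3,"y":0.66,"z":0.03,"rx":-0.01,"ry":-0.156,"rz":0.055,"jaw":0},{"x":0.3,"y":0.66,"z":0.03,"rx":-0.01,"ry":-0.156,"rz":0.055,"jaw":0},{"x":0.3,"y":0.66,"z":0,"rx":-0.01,"ry":-0.156,"rz":0.055,"jaw":0},{"x":0.3,"y":0.66,"z":0,"rx":-0.01,"ry":-0.156,"rz":0.055,"jaw":0},{"x":0.3,"y":0.66,"z":0,"rx":-0.01,"ry":-0.156,"rz":0.055,"jaw":0},{"x":0.3,"y":0.66,"z":0,"rx":-0.01,"ry":-0.156,"rz":0.055,"jaw":0},{"x":0.3,"y":0.66,"z":0,"rx":-0.01,"ry":-0.156,"rz":0.055,"jaw":0},{"x":0.3,"y":0.66,"z":0,"rx":-0.01,"ry":-0.156,"rz":0.055,"jaw":0}]' 40
python3 -m jog '[{"x":0.3,"y":0.66,"z":0,"rx":-0.01,"ry":-0.156,"rz":0.055,"jaw":0},{"x":0.3,"y":0.66,"z":0,"rx":-0.01,"ry":-0.156,"rz":0.055,"jaw":0},{"x":0.3,"y":0.66,"z":0,"rx":-0.01,"ry":-0.156,"rz":0.055,"jaw":0},{"x":0.3,"y":0.66,"z":0,"rx":-0.01,"ry":-0.156,"rz":0.055,"jaw":0},{"x":0.3,"y":0.66,"z":0,"rx":-0.01,"ry":-0.156,"rz":0.055,"jaw":0},{"x":0.3,"y":0.66,"z":0,"rx":-0.01,"ry":-0.156,"rz":0.055,"jaw":0},{"x":0.3,"y":0.66,"z":0,"rx":-0.01,"ry":-0.156,"rz":0.055,"jaw":0},{"x":0.3,"y":0.66,"z":0,"rx":-0.01,"ry":-0.156,"rz":0.055,"jaw":0}]'
python3 -c "from v import *; plan('a',.12,.08,1)"
```

```text
clock: 1.1
tcp_pos: [0.3705, -0.3176, 0.2347]
orientation: [3.006, 0.639, 0.328]
contact_force: [0.6, -1.0, 0.2]
grip_width: 0.0423
gripper_force: 0.0
clock: 2.1
tcp_pos: [0.5144, -0.0012, 0.2348]
orientation: [2.881, 0.732, 0.642]
contact_force: [1.3, 0.1, -0.1]
grip_width: 0.0425
gripper_force: 0.0
t2.10 cover xyz mm [-24.2  54.9 167.3] q 0.119 tilt 0.1deg F [ 1.1  0.1 -0.7] M [-0.047  0.426 -0.044] width 42.5 grip 0 j7 -1.38
sgn 1 shift/60mm [ 0.149  0.004 -1.535] turn/10deg [ 0.009  0.003 -0.004] deg 0.1
```

```bash
python3 -m jog '[{"x":0.04,"y":0,"z":-0.4,"rx":0,"ry":0,"rz":0,"jaw":0},{"x":0.04,"y":0,"z":-0.4,"rx":0,"ry":0,"rz":0,"jaw":0},{"x":0.04,"y":0,"z":-0.4,"rx":0,"ry":0,"rz":0,"jaw":0},{"x":0.03,"y":0,"z":-0.335,"rx":0,"ry":0,"rz":0,"jaw":0},{"x":0.17,"y":0.003,"z":-0.362,"rx":0,"ry":0,"rz":0,"jaw":0},{"x":0.17,"y":0.003,"z":-0.362,"rx":0,"ry":0,"rz":0,"jaw":0},{"x":0.17,"y":0.003,"z":-0.362,"rx":0,"ry":0,"rz":0,"jaw":0}]'
python3 - <<'E'
from v import *
plan('a',.12,.008,1)
f=grab_frame("scene"); cv2.imwrite("pics/s1.png",cv2.resize(f[185:275,190:300,::-1],None,fx=6,fy=6,interpolation=cv2.INTER_CUBIC))
E
```

```text
clock: 2.98
tcp_pos: [0.5526, -0.0016, 0.0792]
orientation: [2.88, 0.734, 0.638]
contact_force: [-0.2, -0.1, 0.4]
grip_width: 0.0432
gripper_force: 0.0
t2.98 cover xyz mm [-55.4  53.8  10. ] q 0.117 tilt 0.2deg F [-0.  -0.1  0.5] M [-0.071  0.466 -0.052] width 43.2 grip 0 j7 -2.37
sgn 1 shift/60mm [ 0.019  0.02  -0.028] turn/10deg [ 0.018 -0.008 -0.009] deg 0.2
```

View pics/s1.png

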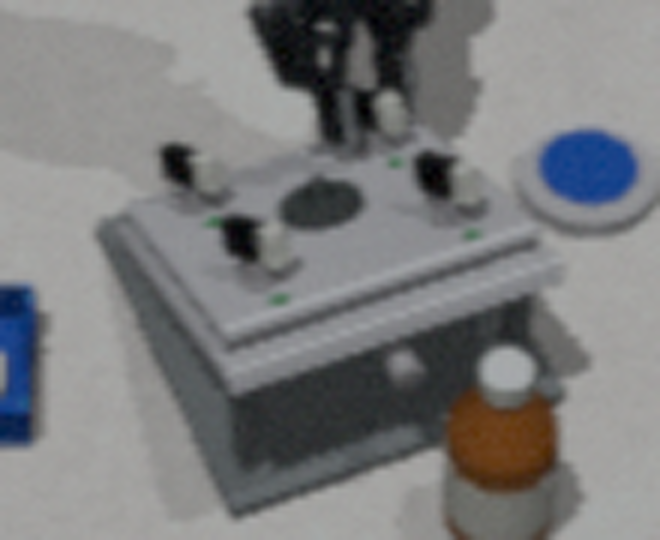

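The picture shows wing a (about 385,115) standing between the two fingers. Its white end sticks out beyond them, toward its dot at (397,160). Next I close and turn a little, watching joint 7.

```bash
python3 -m jog '[{"x":0.02,"y":0.02,"z":-0.03,"rx":0,"ry":0,"rz":0,"jaw":-0.7},{"x":0,"y":0,"z":0,"rx":0,"ry":0,"rz":0,"jaw":-1},{"x":0,"y":0,"z":0,"rx":0,"ry":0,"rz":0,"jaw":-1},{"x":0,"y":0,"z":0,"rx":0,"ry":0,"rz":0,"jaw":-1}]' 40
python3 -c "
from v import *
o=state()[0]; print(o['joints'].round(3)); print('0.1 rad cw units', (-RC[:,2]*np.degrees(.1)/10).round(3))"
python3 -m jog '[{"x":0,"y":0,"z":0,"rx":0.12,"ry":0.002,"rz":-0.26,"jaw":-1},{"x":0,"y":0,"z":0,"rx":0.12,"ry":0.002,"rz":-0.26,"jaw":-1}]' 40
python3 -c "
from v import *
o=state()[0]; print(o['joints'].round(3))"
```

```text
clock: 3.52
tcp_pos: [0.553, 0.0005, 0.0785]
orientation: [2.882, 0.735, 0.64]
contact_force: [-2.3, 5.7, -3.1]
grip_width: 0.011
gripper_force: 41.8
t3.52 cover xyz mm [-55.3  55.9   9.2] q 0.117 tilt 0.1deg F [-3.4  5.8 -1.9] M [1.069 1.164 0.047] width 11.0 grip 42 j7 -2.38
[ 0.122  0.377 -0.309  2.282  1.213  0.176 -2.384]
0.1 rad cw units [ 0.242  0.004 -0.519]
clock: 3.78
tcp_pos: [0.553, 0.0004, 0.0785]
orientation: [2.934, 0.592, 0.65]
contact_force: [-2.2, 6.1, -4.2]
grip_width: 0.0111
gripper_force: 41.9
t3.77 cover xyz mm [-55.3  55.9   9.3] q 0.219 tilt 0.1deg F [-3.7  6.1 -2.9] M [1.061 1.166 0.082] width 11.1 grip 42 j7 -2.48
[ 0.12   0.377 -0.307  2.282  1.21   0.176 -2.484]
```

```bash
python3 -m jog '[{"x":0,"y":0,"z":0,"rx":0.194,"ry":0.003,"rz":-0.415,"jaw":-1},{"x":0,"y":0,"z":0,"rx":0.194,"ry":0.003,"rz":-0.415,"jaw":-1},{"x":0,"y":0,"z":0,"rx":0.194,"ry":0.003,"rz":-0.415,"jaw":-1},{"x":0,"y":0,"z":0,"rx":0.194,"ry":0.003,"rz":-0.415,"jaw":-1},{"x":0,"y":0,"z":0,"rx":0.194,"ry":0.003,"rz":-0.415,"jaw":-1},{"x":0,"y":0,"z":0,"rx":0,"ry":0,"rz":0,"jaw":-1}]' 40
python3 -c "
from v import *
o=state()[0]; print(o['joints'].round(3))"
```

```text
clock: 4.53
tcp_pos: [0.553, 0.0, 0.0784]
orientation: [-3.061, 0.001, -0.675]
contact_force: [-2.4, 4.1, -3.4]
grip_width: 0.0112
gripper_force: 42.0
t4.53 cover xyz mm [-55.3  55.5   9.2] q 0.617 tilt 0.1deg F [-3.5  4.2 -2.1] M [0.983 1.254 0.041] width 11.2 grip 42 j7 -2.87
[ 0.12   0.377 -0.306  2.281  1.203  0.175 -2.874]
```

```bash
python3 -m jog '[{"x":0,"y":0,"z":0,"rx":0,"ry":0,"rz":0,"jaw":0},{"x":0,"y":0,"z":0,"rx":0,"ry":0,"rz":0,"jaw":0},{"x":0,"y":0,"z":0,"rx":0,"ry":0,"rz":0,"jaw":0},{"x":-0.25,"y":-0.004,"z":0.5,"rx":0,"ry":0,"rz":0,"jaw":0},{"x":-0.25,"y":-0.004,"z":0.5,"rx":0,"ry":0,"rz":0,"jaw":0}]' 40
python3 - <<'E'
from v import *
plan('c',.15,.07)
f=grab_frame("top"); cv2.imwrite("pics/t1.png",cv2.resize(f[130:216,230:310,::-1],None,fx=6,fy=6,interpolation=cv2.INTER_CUBIC))
E
```

```text
clock: 5.15
tcp_pos: [0.5231, -0.0014, 0.1388]
orientation: [-3.062, 0.002, -0.674]
contact_force: [0.1, 0.2, 0.6]
grip_width: 0.0422
gripper_force: 0.0
t5.15 cover xyz mm [-56.9  54.5  76.5] q 0.618 tilt 0.2deg F [0.3 0.2 0.5] M [-0.016  0.422 -0.014] width 42.2 grip 0 j7 -2.43
sgn 1 shift/60mm [ 1.766 -1.796  0.69 ] turn/10deg [-1.121 -0.033  2.435] deg 26.8
sgn -1 shift/60mm [ 1.766 -1.796  0.69 ] turn/10deg [  6.456   0.091 -13.893] deg 153.2
```

View pics/t1.png

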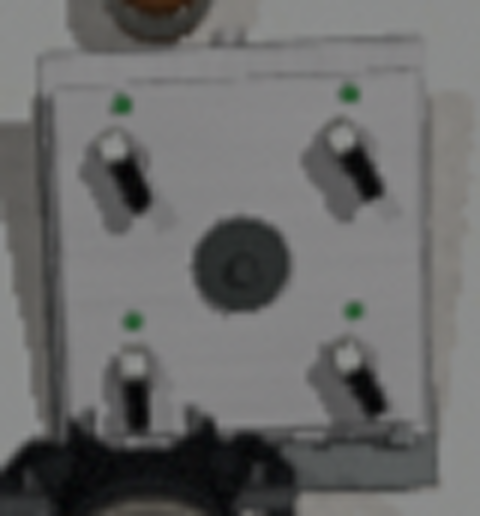

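Wing a now points at its dot: white end at (135,360), dot at (132,322). I'll flip the tool the long way round for joint-7 margin while moving over c.

```bash
python3 -m jog '[{"x":0.09,"y":-0.09,"z":0.1,"rx":-0.436,"ry":-0.006,"rz":0.938,"jaw":0},{"x":0.09,"y":-0.09,"z":0.1,"rx":-0.436,"ry":-0.006,"rz":0.938,"jaw":0},{"x":0.09,"y":-0.09,"z":0.1,"rx":-0.436,"ry":-0.006,"rz":0.938,"jaw":0},{"x":0.09,"y":-0.09,"z":0.1,"rx":-0.436,"ry":-0.006,"rz":0.938,"jaw":0},{"x":0.09,"y":-0.09,"z":0.1,"rx":-0.436,"ry":-0.006,"rz":0.938,"jaw":0},{"x":0.09,"y":-0.09,"z":0.1,"rx":-0.436,"ry":-0.006,"rz":0.938,"jaw":0},{"x":0.09,"y":-0.09,"z":0.1,"rx":-0.436,"ry":-0.006,"rz":0.938,"jaw":0},{"x":0.09,"y":-0.09,"z":0,"rx":-0.436,"ry":-0.006,"rz":0.938,"jaw":0}]' 
python3 -m jog '[{"x":0.09,"y":-0.09,"z":0,"rx":-0.436,"ry":-0.006,"rz":0.938,"jaw":0},{"x":0.09,"y":-0.09,"z":0,"rx":-0.436,"ry":-0.006,"rz":0.938,"jaw":0},{"x":0.09,"y":-0.09,"z":0,"rx":-0.436,"ry":-0.006,"rz":0.938,"jaw":0},{"x":0.09,"y":-0.09,"z":0,"rx":-0.436,"ry":-0.006,"rz":0.938,"jaw":0},{"x":0.09,"y":-0.09,"z":0,"rx":-0.436,"ry":-0.006,"rz":0.938,"jaw":0},{"x":0.09,"y":-0.09,"z":0,"rx":-0.436,"ry":-0.006,"rz":0.938,"jaw":0},{"x":0.09,"y":-0.09,"z":0,"rx":-0.436,"ry":-0.006,"rz":0.938,"jaw":0},{"x":0.09,"y":-0.09,"z":0,"rx":-0.436,"ry":-0.006,"rz":0.938,"jaw":0}]' 
python3 -m jog '[{"x":0.08,"y":-0.09,"z":0,"rx":-0.436,"ry":-0.006,"rz":0.938,"jaw":0},{"x":0.08,"y":-0.09,"z":0,"rx":-0.436,"ry":-0.006,"rz":0.938,"jaw":0},{"x":0.08,"y":-0.09,"z":0,"rx":-0.436,"ry":-0.006,"rz":0.938,"jaw":0},{"x":0.08,"y":-0.09,"z":0,"rx":-0.436,"ry":-0.006,"rz":0.938,"jaw":0}]'
python3 -c "
from v import *
plan('c',.12,.008,-1); print(get_obs()['joints'].round(3))"
```

```text
clock: 6.2
tcp_pos: [0.5675, -0.0455, 0.1809]
orientation: [2.112, 1.866, 0.472]
contact_force: [-0.1, 0.3, -0.1]
grip_width: 0.0429
gripper_force: 0.0
clock: 7.2
tcp_pos: [0.6103, -0.0888, 0.18]
orientation: [0.338, 2.688, 0.082]
contact_force: [0.3, 0.3, -0.4]
grip_width: 0.0426
gripper_force: 0.0
clock: 7.7
tcp_pos: [0.6295, -0.1104, 0.1799]
orientation: [-0.635, 2.639, -0.133]
contact_force: [-0.4, 0.1, -0.7]
grip_width: 0.0429
gripper_force: 0.0
t7.70 cover xyz mm [ 55.2 -56.2  69.6] q 0.144 tilt 0.1deg F [-0.7  0.1 -0.4] M [0.024 0.466 0.   ] width 42.9 grip 0 j7 1.25
sgn -1 shift/60mm [ 0.431  0.027 -0.932] turn/10deg [-0.049 -0.01   0.129] deg 1.4
[ 1.098  0.707 -1.357  1.979  1.113  0.786  1.252]
```

```bash
python3 -m jog '[{"x":0.144,"y":0.009,"z":-0.311,"rx":0,"ry":0,"rz":0,"jaw":0},{"x":0.144,"y":0.009,"z":-0.311,"rx":0,"ry":0,"rz":0,"jaw":0},{"x":0.144,"y":0.009,"z":-0.311,"rx":0,"ry":0,"rz":0,"jaw":0},{"x":0,"y":0,"z":0,"rx":0,"ry":0,"rz":0,"jaw":-0.7},{"x":0,"y":0,"z":0,"rx":0,"ry":0,"rz":0,"jaw":-1},{"x":0,"y":0,"z":0,"rx":0,"ry":0,"rz":0,"jaw":-1},{"x":0,"y":0,"z":0,"rx":0,"ry":0,"rz":0,"jaw":-1}]' 40
python3 -c "
from v import *
state(); print(get_obs()['joints'].round(3))"
python3 -m jog '[{"x":0,"y":0,"z":0,"rx":0.242,"ry":0.004,"rz":-0.52,"jaw":-1},{"x":0,"y":0,"z":0,"rx":0.242,"ry":0.004,"rz":-0.52,"jaw":-1},{"x":0,"y":0,"z":0,"rx":0,"ry":0,"rz":0,"jaw":-1}]' 40
python3 -c "
from v import *
state(); print(get_obs()['joints'].round(3))"
```

```text
clock: 8.57
tcp_pos: [0.655, -0.1075, 0.1245]
orientation: [-0.629, 2.64, -0.13]
contact_force: [1.2, 2.1, -5.4]
grip_width: 0.011
gripper_force: 42.0
t8.57 cover xyz mm [ 55.  -53.8   8.7] q 0.149 tilt 0.1deg F [-1.1  2.  -5.4] M [0.455 0.65  0.005] width 11.0 grip 42 j7 1.15
[ 0.986  0.779 -1.234  1.966  1.242  0.738  1.152]
clock: 8.95
tcp_pos: [0.6551, -0.1077, 0.1246]
orientation: [-0.363, 2.684, -0.072]
contact_force: [0.1, 1.9, -2.4]
grip_width: 0.0114
gripper_force: 42.2
t8.95 cover xyz mm [ 55.1 -54.    8.7] q 0.348 tilt 0.1deg F [-0.9  1.9 -2.3] M [0.409 0.722 0.082] width 11.4 grip 42 j7 0.96
[ 0.976  0.764 -1.213  1.966  1.227  0.72   0.96 ]
```

```bash
python3 -m jog '[{"x":0,"y":0,"z":0,"rx":0.242,"ry":0.004,"rz":-0.52,"jaw":-1},{"x":0,"y":0,"z":0,"rx":0.242,"ry":0.004,"rz":-0.52,"jaw":-1},{"x":0,"y":0,"z":0,"rx":0.242,"ry":0.004,"rz":-0.52,"jaw":-1},{"x":0,"y":0,"z":0,"rx":0,"ry":0,"rz":0,"jaw":-1}]' 40
python3 -c "
from v import *
state()"
python3 -m jog '[{"x":0,"y":0,"z":0,"rx":0,"ry":0,"rz":0,"jaw":0},{"x":0,"y":0,"z":0,"rx":0,"ry":0,"rz":0,"jaw":0},{"x":0,"y":0,"z":0,"rx":0,"ry":0,"rz":0,"jaw":0},{"x":-0.25,"y":-0.004,"z":0.5,"rx":0,"ry":0,"rz":0,"jaw":0},{"x":-0.25,"y":-0.004,"z":0.5,"rx":0,"ry":0,"rz":0,"jaw":0}]'
python3 -c "
from v import *
plan('b',.12,.07,-1); print(get_obs()['joints'].round(3))"
```

```text
clock: 9.45
tcp_pos: [0.6551, -0.1081, 0.1245]
orientation: [0.041, 2.707, 0.017]
contact_force: [-1.8, 0.8, -1.8]
grip_width: 0.0117
gripper_force: 42.5
t9.45 cover xyz mm [ 55.1 -54.3   8.6] q 0.647 tilt 0.1deg F [-2.3  0.8 -0.9] M [0.159 0.86  0.084] width 11.7 grip 43 j7 0.67
clock: 10.07
tcp_pos: [0.6249, -0.108, 0.185]
orientation: [0.043, 2.707, 0.019]
contact_force: [-0.1, -1.1, -0.5]
grip_width: 0.0421
gripper_force: 0.0
t10.07 cover xyz mm [ 53.3 -53.8  76.1] q 0.649 tilt 0.1deg F [-0.3 -1.1 -0.4] M [-0.     0.401 -0.053] width 42.1 grip 0 j7 0.78
sgn -1 shift/60mm [-1.592 -0.047 -0.855] turn/10deg [-1.277 -0.031  2.747] deg 30.3
[ 1.086  0.651 -1.314  1.986  1.047  0.738  0.784]
```

```bash
python3 -m jog '[{"x":-0.398,"y":-0.012,"z":-0.21,"rx":-0.32,"ry":-0.008,"rz":0.687,"jaw":0},{"x":-0.398,"y":-0.012,"z":-0.21,"rx":-0.32,"ry":-0.008,"rz":0.687,"jaw":0},{"x":-0.398,"y":-0.012,"z":-0.21,"rx":-0.32,"ry":-0.008,"rz":0.687,"jaw":0},{"x":-0.398,"y":-0.012,"z":-0.21,"rx":-0.32,"ry":-0.008,"rz":0.687,"jaw":0}]'
python3 -c "
from v import *
plan('b',.12,.008,-1); print(get_obs()['joints'].round(3))"
```

```text
clock: 10.58
tcp_pos: [0.5291, -0.1112, 0.1338]
orientation: [-0.673, 2.628, -0.141]
contact_force: [-0.3, -0.6, -0.4]
grip_width: 0.043
gripper_force: 0.0
t10.57 cover xyz mm [-55.2 -55.4  70.3] q 0.116 tilt 0.1deg F [-0.4 -0.6 -0.2] M [-0.026  0.418  0.028] width 43.0 grip 0 j7 1.15
sgn -1 shift/60mm [ 0.441  0.014 -0.94 ] turn/10deg [ 0.015  0.008 -0.021] deg 0.3
[ 1.225  0.616 -1.352  2.224  1.209  0.607  1.146]
```

```bash
python3 -m jog '[{"x":0.147,"y":0.005,"z":-0.313,"rx":0,"ry":0,"rz":0,"jaw":0},{"x":0.147,"y":0.005,"z":-0.313,"rx":0,"ry":0,"rz":0,"jaw":0},{"x":0.147,"y":0.005,"z":-0.313,"rx":0,"ry":0,"rz":0,"jaw":0},{"x":0,"y":0,"z":0,"rx":0,"ry":0,"rz":0,"jaw":-0.7},{"x":0,"y":0,"z":0,"rx":0,"ry":0,"rz":0,"jaw":-1},{"x":0,"y":0,"z":0,"rx":0,"ry":0,"rz":0,"jaw":-1},{"x":0,"y":0,"z":0,"rx":0,"ry":0,"rz":0,"jaw":-1}]' 40
python3 -c "
from v import *
state(); print(get_obs()['joints'].round(3))"
python3 -m jog '[{"x":0,"y":0,"z":0,"rx":0.242,"ry":0.004,"rz":-0.52,"jaw":-1},{"x":0,"y":0,"z":0,"rx":0.242,"ry":0.004,"rz":-0.52,"jaw":-1},{"x":0,"y":0,"z":0,"rx":0,"ry":0,"rz":0,"jaw":-1}]' 40
python3 -c "
from v import *
state(); print(get_obs()['joints'].round(3))"
```

```text
clock: 11.45
tcp_pos: [0.5557, -0.1092, 0.0779]
orientation: [-0.667, 2.629, -0.137]
contact_force: [-2.1, 6.3, -0.9]
grip_width: 0.0113
gripper_force: 42.0
t11.45 cover xyz mm [-54.8 -53.8   8.4] q 0.120 tilt 0.1deg F [-2.2  6.4  0.1] M [ 1.143  0.953 -0.076] width 11.3 grip 42 j7 0.96
[ 1.063  0.706 -1.185  2.207  1.425  0.582  0.961]
clock: 11.82
tcp_pos: [0.5557, -0.1095, 0.0779]
orientation: [-0.401, 2.677, -0.079]
contact_force: [-3.6, 4.6, -0.9]
grip_width: 0.0114
gripper_force: 42.3
t11.82 cover xyz mm [-54.7 -54.    8.3] q 0.319 tilt 0.0deg F [-3.6  4.7  0.7] M [0.923 1.01  0.035] width 11.4 grip 42 j7 0.76
[ 1.06   0.703 -1.18   2.207  1.424  0.579  0.762]
```

```bash
python3 -m jog '[{"x":0,"y":0,"z":0,"rx":0.266,"ry":0.004,"rz":-0.571,"jaw":-1},{"x":0,"y":0,"z":0,"rx":0.266,"ry":0.004,"rz":-0.571,"jaw":-1},{"x":0,"y":0,"z":0,"rx":0.266,"ry":0.004,"rz":-0.571,"jaw":-1},{"x":0,"y":0,"z":0,"rx":0,"ry":0,"rz":0,"jaw":-1}]' 40
python3 -c "
from v import *
state()"
python3 -m jog '[{"x":0,"y":0,"z":0,"rx":0,"ry":0,"rz":0,"jaw":0},{"x":0,"y":0,"z":0,"rx":0,"ry":0,"rz":0,"jaw":0},{"x":0,"y":0,"z":0,"rx":0,"ry":0,"rz":0,"jaw":0},{"x":-0.25,"y":-0.004,"z":0.5,"rx":0,"ry":0,"rz":0,"jaw":0},{"x":-0.25,"y":-0.004,"z":0.5,"rx":0,"ry":0,"rz":0,"jaw":0}]'
python3 -c "
from v import *
plan('d',.17,.07,-1); print(get_obs()['joints'].round(3))"
```

```text
clock: 12.32
tcp_pos: [0.5557, -0.1099, 0.0778]
orientation: [0.042, 2.705, 0.018]
contact_force: [-4.1, 4.2, 1.6]
grip_width: 0.011
gripper_force: 42.6
t12.32 cover xyz mm [-54.7 -54.5   8.3] q 0.648 tilt 0.1deg F [-3.   4.3  3.1] M [0.734 1.185 0.084] width 11.0 grip 43 j7 0.43
clock: 12.95
tcp_pos: [0.526, -0.1107, 0.1382]
orientation: [0.045, 2.705, 0.019]
contact_force: [-0.1, -1.8, 0.3]
grip_width: 0.043
gripper_force: 0.0
t12.95 cover xyz mm [-56.2 -54.7  75.6] q 0.650 tilt 0.1deg F [-0.  -1.8  0.3] M [0.022 0.445 0.032] width 43.0 grip 0 j7 0.64
sgn -1 shift/60mm [1.688 1.858 0.698] turn/10deg [-1.157 -0.017  2.494] deg 27.5
[ 1.222  0.577 -1.332  2.227  1.161  0.575  0.644]
```

```bash
python3 -m jog '[{"x":0.422,"y":0.465,"z":0.18,"rx":-0.289,"ry":-0.004,"rz":0.624,"jaw":0},{"x":0.422,"y":0.465,"z":0.18,"rx":-0.289,"ry":-0.004,"rz":0.624,"jaw":0},{"x":0.422,"y":0.465,"z":0.18,"rx":-0.289,"ry":-0.004,"rz":0.624,"jaw":0},{"x":0.422,"y":0.465,"z":0.16,"rx":-0.289,"ry":-0.004,"rz":0.624,"jaw":0},{"x":0,"y":0,"z":0,"rx":0,"ry":0,"rz":0,"jaw":0}]'
python3 -c "
from v import *
plan('d',.17,.008,-1); print(get_obs()['joints'].round(3))"
```

```text
clock: 13.58
tcp_pos: [0.6294, 0.004, 0.1813]
orientation: [-0.605, 2.64, -0.12]
contact_force: [-0.5, 0.0, -0.6]
grip_width: 0.0427
gripper_force: 0.0
t13.57 cover xyz mm [57.5 58.2 70.1] q 0.167 tilt 0.3deg F [-0.7  0.  -0.4] M [0.008 0.486 0.053] width 42.7 grip 0 j7 0.97
sgn -1 shift/60mm [ 0.401 -0.046 -0.956] turn/10deg [-0.012  0.019 -0.023] deg 0.3
[ 0.881  0.66  -1.338  2.01   1.162  0.809  0.972]
```

```bash
python3 -m jog '[{"x":0.134,"y":-0.015,"z":-0.319,"rx":0,"ry":0,"rz":0,"jaw":0},{"x":0.134,"y":-0.015,"z":-0.319,"rx":0,"ry":0,"rz":0,"jaw":0},{"x":0.134,"y":-0.015,"z":-0.319,"rx":0,"ry":0,"rz":0,"jaw":0},{"x":0,"y":0,"z":0,"rx":0,"ry":0,"rz":0,"jaw":-0.7},{"x":0,"y":0,"z":0,"rx":0,"ry":0,"rz":0,"jaw":-1},{"x":0,"y":0,"z":0,"rx":0,"ry":0,"rz":0,"jaw":-1},{"x":0,"y":0,"z":0,"rx":0,"ry":0,"rz":0,"jaw":-1}]' 40
python3 -c "
from v import *
state(); print(get_obs()['joints'].round(3))"
python3 -m jog '[{"x":0,"y":0,"z":0,"rx":0.242,"ry":0.004,"rz":-0.52,"jaw":-1},{"x":0,"y":0,"z":0,"rx":0.242,"ry":0.004,"rz":-0.52,"jaw":-1},{"x":0,"y":0,"z":0,"rx":0,"ry":0,"rz":0,"jaw":-1}]' 40
python3 -c "
from v import *
state(); print(get_obs()['joints'].round(3))"
```

```text
clock: 14.45
tcp_pos: [0.6493, -0.0, 0.1213]
orientation: [-0.603, 2.646, -0.118]
contact_force: [0.7, 5.1, -11.0]
grip_width: 0.0113
gripper_force: 42.6
t14.45 cover xyz mm [50.1 53.8  7.4] q 0.170 tilt 0.3deg F [ -4.    5.1 -10.3] M [ 1.075  1.115 -0.06 ] width 11.3 grip 43 j7 0.88
[ 0.787  0.744 -1.214  2.006  1.3    0.767  0.88 ]
clock: 14.82
tcp_pos: [0.649, 0.0007, 0.1212]
orientation: [-0.335, 2.689, -0.057]
contact_force: [0.7, 8.2, -11.9]
grip_width: 0.0114
gripper_force: 42.7
t14.82 cover xyz mm [49.8 54.5  7.4] q 0.370 tilt 0.3deg F [ -4.3   8.2 -11.2] M [1.461 1.261 0.123] width 11.4 grip 43 j7 0.68
[ 0.779  0.733 -1.199  2.007  1.29   0.753  0.682]
```

The grip on d sits 5 mm low along the bar, so I'll regrip centred before turning on.

```bash
python3 -m jog '[{"x":0,"y":0,"z":0,"rx":0,"ry":0,"rz":0,"jaw":-0.4},{"x":0,"y":0,"z":0,"rx":0,"ry":0,"rz":0,"jaw":-0.4},{"x":0.07,"y":0,"z":0.045,"rx":0,"ry":0,"rz":0,"jaw":-0.4},{"x":0,"y":0,"z":0,"rx":0,"ry":0,"rz":0,"jaw":-0.4}]' 40
python3 -c "
from v import *
plan('d',.37,.008,-1)"
```

```text
clock: 15.32
tcp_pos: [0.6567, -0.0022, 0.1257]
orientation: [-0.331, 2.685, -0.064]
contact_force: [0.1, -0.5, -1.1]
grip_width: 0.0256
gripper_force: 0.0
t15.32 cover xyz mm [58.6 51.5  8.3] q 0.371 tilt 0.1deg F [-0.4 -0.5 -1. ] M [0.081 0.432 0.011] width 25.6 grip 0 j7 0.69
sgn -1 shift/60mm [-0.054  0.057 -0.03 ] turn/10deg [-0.002  0.01   0.008] deg 0.1
```

```bash
python3 -m jog '[{"x":-0.054,"y":0.057,"z":-0.02,"rx":0,"ry":0,"rz":0,"jaw":-0.4},{"x":0,"y":0,"z":0,"rx":0,"ry":0,"rz":0,"jaw":-0.4}]' 40
python3 -c "
from v import *
state()"
python3 -m jog '[{"x":0,"y":0,"z":0,"rx":0,"ry":0,"rz":0,"jaw":-1},{"x":0,"y":0,"z":0,"rx":0,"ry":0,"rz":0,"jaw":-1},{"x":0,"y":0,"z":0,"rx":0,"ry":0,"rz":0,"jaw":-1}]' 40
python3 -c "
from v import *
state(); print(get_obs()['joints'].round(3))"
```

```text
clock: 15.58
tcp_pos: [0.6521, 0.0021, 0.1236]
orientation: [-0.334, 2.686, -0.063]
contact_force: [-0.1, 1.0, 1.1]
grip_width: 0.0256
gripper_force: 0.0
t15.57 cover xyz mm [53.6 55.9  8.2] q 0.370 tilt 0.0deg F [0.4 1.  1. ] M [-0.032  0.447  0.042] width 25.6 grip 0 j7 0.68
clock: 15.95
tcp_pos: [0.6524, 0.0021, 0.1238]
orientation: [-0.333, 2.686, -0.063]
contact_force: [-2.5, 1.5, 1.2]
grip_width: 0.0116
gripper_force: 41.1
t15.95 cover xyz mm [54.  55.9  8.3] q 0.370 tilt 0.0deg F [-1.8  1.6  2.1] M [0.365 0.72  0.035] width 11.6 grip 41 j7 0.68
[ 0.772  0.732 -1.199  2.001  1.29   0.759  0.68 ]
```

```bash
python3 -m jog '[{"x":0,"y":0,"z":0,"rx":0.226,"ry":0.003,"rz":-0.485,"jaw":-1},{"x":0,"y":0,"z":0,"rx":0.226,"ry":0.003,"rz":-0.485,"jaw":-1},{"x":0,"y":0,"z":0,"rx":0.226,"ry":0.003,"rz":-0.485,"jaw":-1},{"x":0,"y":0,"z":0,"rx":0,"ry":0,"rz":0,"jaw":-1}]' 40
python3 -c "
from v import *
state()"
python3 -m jog '[{"x":0,"y":0,"z":0,"rx":0,"ry":0,"rz":0,"jaw":0},{"x":0,"y":0,"z":0,"rx":0,"ry":0,"rz":0,"jaw":0},{"x":0,"y":0,"z":0,"rx":0,"ry":0,"rz":0,"jaw":0},{"x":-0.25,"y":-0.004,"z":0.5,"rx":0,"ry":0,"rz":0,"jaw":0},{"x":-0.25,"y":-0.004,"z":0.5,"rx":0,"ry":0,"rz":0,"jaw":0}]'
python3 - <<'E'
from v import *
plan('a',.58,.07,-1); print(get_obs()['joints'].round(3))
f=grab_frame("scene"); cv2.imwrite("pics/s2.png",cv2.resize(f[185:275,190:300,::-1],None,fx=6,fy=6,interpolation=cv2.INTER_CUBIC))
E
```

```text
clock: 16.45
tcp_pos: [0.6524, 0.002, 0.1237]
orientation: [0.044, 2.704, 0.02]
contact_force: [-2.6, 3.5, 1.9]
grip_width: 0.0111
gripper_force: 41.1
t16.45 cover xyz mm [53.9 55.8  8.3] q 0.650 tilt 0.0deg F [-1.5  3.5  2.8] M [0.349 0.792 0.074] width 11.1 grip 41 j7 0.41
clock: 17.08
tcp_pos: [0.6221, 0.0011, 0.1842]
orientation: [0.046, 2.705, 0.02]
contact_force: [-0.1, -0.1, 1.1]
grip_width: 0.0429
gripper_force: 0.0
t17.07 cover xyz mm [52.1 55.4 75.8] q 0.651 tilt 0.0deg F [ 0.4 -0.1  1.1] M [-0.004  0.363  0.025] width 42.9 grip 0 j7 0.52
sgn -1 shift/60mm [-1.576 -0.033 -0.842] turn/10deg [-0.171 -0.003  0.366] deg 4.0
[ 0.879  0.613 -1.306  2.021  1.113  0.771  0.517]
```

View pics/s2.png

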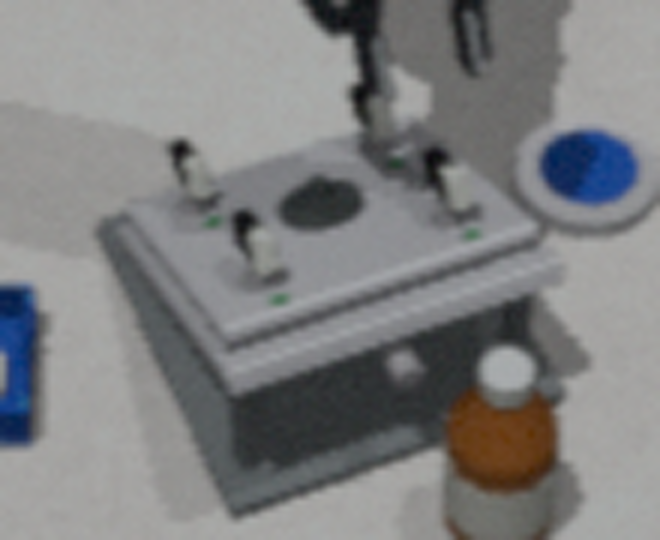

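All four wings now point at their green dots: a near (397,160), b (212,222), c (280,298) and d (472,234). Half-way is done, so I start the second pass with a.

```bash
python3 -m jog '[{"x":-0.394,"y":-0.008,"z":-0.21,"rx":-0.043,"ry":-0.001,"rz":0.092,"jaw":0},{"x":-0.394,"y":-0.008,"z":-0.21,"rx":-0.043,"ry":-0.001,"rz":0.092,"jaw":0},{"x":-0.394,"y":-0.008,"z":-0.21,"rx":-0.043,"ry":-0.001,"rz":0.092,"jaw":0},{"x":-0.394,"y":-0.008,"z":-0.21,"rx":-0.043,"ry":-0.001,"rz":0.092,"jaw":0},{"x":0,"y":0,"z":0,"rx":0,"ry":0,"rz":0,"jaw":0}]'
python3 -c "
from v import *
plan('a',.58,.008,-1); print(get_obs()['joints'].round(3))"
```

```text
clock: 17.75
tcp_pos: [0.5262, -0.0013, 0.1323]
orientation: [-0.052, 2.706, -0.003]
contact_force: [0.1, -0.0, -0.4]
grip_width: 0.0425
gripper_force: 0.0
t17.75 cover xyz mm [-56.9  54.6  69.3] q 0.578 tilt 0.1deg F [-0.1 -0.  -0.4] M [0.054 0.44  0.047] width 42.5 grip 0 j7 0.36
sgn -1 shift/60mm [ 0.46   0.015 -0.913] turn/10deg [ 0.011 -0.008 -0.005] deg 0.1
[ 0.938  0.533 -1.299  2.264  1.259  0.622  0.364]
```

```bash
python3 -m jog '[{"x":0.153,"y":0.005,"z":-0.304,"rx":0,"ry":0,"rz":0,"jaw":0},{"x":0.153,"y":0.005,"z":-0.304,"rx":0,"ry":0,"rz":0,"jaw":0},{"x":0.153,"y":0.005,"z":-0.304,"rx":0,"ry":0,"rz":0,"jaw":0},{"x":0,"y":0,"z":0,"rx":0,"ry":0,"rz":0,"jaw":-0.5}]' 40
python3 -c "
from v import *
plan('a',.58,.008,-1)"
python3 -m jog '[{"x":0,"y":0,"z":0,"rx":0,"ry":0,"rz":0,"jaw":-1},{"x":0,"y":0,"z":0,"rx":0,"ry":0,"rz":0,"jaw":-1},{"x":0,"y":0,"z":0,"rx":0,"ry":0,"rz":0,"jaw":-1}]' 40
python3 -c "
from v import *
state(); print(get_obs()['joints'].round(3))"
python3 -m jog '[{"x":0,"y":0,"z":0,"rx":0.242,"ry":0.004,"rz":-0.52,"jaw":-1},{"x":0,"y":0,"z":0,"rx":0.242,"ry":0.004,"rz":-0.52,"jaw":-1},{"x":0,"y":0,"z":0,"rx":0,"ry":0,"rz":0,"jaw":-1}]' 40
python3 -c "
from v import *
state(); print(get_obs()['joints'].round(3))"
```

```text
clock: 18.25
tcp_pos: [0.5567, 0.0004, 0.0782]
orientation: [-0.049, 2.704, 0.0]
contact_force: [-0.1, 0.1, -0.5]
grip_width: 0.0254
gripper_force: 0.0
t18.25 cover xyz mm [-52.1  55.8   7.4] q 0.581 tilt 0.0deg F [-0.3  0.1 -0.4] M [0.051 0.424 0.004] width 25.4 grip 0 j7 0.19
sgn -1 shift/60mm [-0.048 -0.013 -0.012] turn/10deg [-0.006  0.002  0.002] deg 0.1
clock: 18.62
tcp_pos: [0.5561, 0.0005, 0.0794]
orientation: [-0.05, 2.702, 0.0]
contact_force: [5.5, 3.6, -8.0]
grip_width: 0.0113
gripper_force: 41.3
t18.62 cover xyz mm [-52.   55.9   8.7] q 0.580 tilt 0.1deg F [ 1.7  3.5 -9.6] M [ 0.511  0.098 -0.036] width 11.3 grip 41 j7 0.19
[ 0.791  0.652 -1.148  2.239  1.481  0.631  0.192]
clock: 19.0
tcp_pos: [0.5561, -0.0003, 0.0793]
orientation: [0.22, 2.696, 0.058]
contact_force: [3.5, 0.5, -3.0]
grip_width: 0.0113
gripper_force: 41.7
t19.00 cover xyz mm [-52.1  55.1   8.7] q 0.780 tilt 0.1deg F [ 1.9  0.5 -4.2] M [0.048 0.022 0.051] width 11.3 grip 42 j7 -0.01
[ 0.792  0.654 -1.15   2.239  1.483  0.634 -0.008]
```

```bash
python3 -m jog '[{"x":0,"y":0,"z":0,"rx":0.259,"ry":0.004,"rz":-0.556,"jaw":-1},{"x":0,"y":0,"z":0,"rx":0.259,"ry":0.004,"rz":-0.556,"jaw":-1},{"x":0,"y":0,"z":0,"rx":0.259,"ry":0.004,"rz":-0.556,"jaw":-1},{"x":0,"y":0,"z":0,"rx":0,"ry":0,"rz":0,"jaw":-1}]' 40
python3 -c "
from v import *
state()"
python3 -m jog '[{"x":0,"y":0,"z":0,"rx":0.097,"ry":0.002,"rz":-0.208,"jaw":-1},{"x":0,"y":0,"z":0,"rx":0.097,"ry":0.002,"rz":-0.208,"jaw":-1},{"x":0,"y":0,"z":0,"rx":0,"ry":0,"rz":0,"jaw":-1}]' 40
python3 -c "
from v import *
state()"
python3 -m jog '[{"x":0,"y":0,"z":0,"rx":0.097,"ry":0.002,"rz":-0.208,"jaw":-1},{"x":0,"y":0,"z":0,"rx":0.048,"ry":0.001,"rz":-0.104,"jaw":-1},{"x":0,"y":0,"z":0,"rx":0,"ry":0,"rz":0,"jaw":-1}]' 40
python3 -c "
from v import *
state()"
```

```text
clock: 19.5
tcp_pos: [0.5558, -0.0014, 0.079]
orientation: [0.65, 2.635, 0.149]
contact_force: [-0.9, -4.5, 2.4]
grip_width: 0.0108
gripper_force: 43.0
t19.50 cover xyz mm [-52.5  54.    8.6] q 1.099 tilt 0.2deg F [ 0.1 -4.5  2.6] M [-1.048  0.296  0.041] width 10.8 grip 43 j7 -0.33
clock: 19.88
tcp_pos: [0.5556, -0.0017, 0.0789]
orientation: [0.755, 2.61, 0.171]
contact_force: [-2.6, -5.5, 4.1]
grip_width: 0.0114
gripper_force: 43.2
t19.88 cover xyz mm [-52.7  53.7   8.6] q 1.179 tilt 0.3deg F [-0.7 -5.4  4.8] M [-1.189  0.397  0.103] width 11.4 grip 43 j7 -0.41
clock: 20.25
tcp_pos: [0.5556, -0.0019, 0.0789]
orientation: [0.833, 2.589, 0.187]
contact_force: [-2.1, -6.8, 4.2]
grip_width: 0.0117
gripper_force: 43.3
t20.25 cover xyz mm [-52.8  53.5   8.5] q 1.238 tilt 0.3deg F [-0.2 -6.8  4.8] M [-1.283  0.53   0.172] width 11.7 grip 43 j7 -0.47
```

```bash
python3 -m jog '[{"x":0,"y":0,"z":0,"rx":0.073,"ry":0.001,"rz":-0.156,"jaw":-1},{"x":0,"y":0,"z":0,"rx":0.048,"ry":0.001,"rz":-0.104,"jaw":-1},{"x":0,"y":0,"z":0,"rx":0,"ry":0,"rz":0,"jaw":-1}]' 40
python3 -c "
from v import *
state()"
```

```text
clock: 20.62
tcp_pos: [0.5554, -0.0021, 0.0788]
orientation: [0.898, 2.57, 0.201]
contact_force: [-2.5, -6.3, 5.3]
grip_width: 0.0113
gripper_force: 43.4
t20.62 cover xyz mm [-52.9  53.3   8.6] q 1.288 tilt 0.3deg F [-0.1 -6.2  5.9] M [-1.403  0.512  0.226] width 11.3 grip 43 j7 -0.52
```

Past about 1.21 the torque on a rises at the spring rate, to roughly 0.25 N m, so a is on its stop. I release it and go to c.

```bash
python3 -m jog '[{"x":0,"y":0,"z":0,"rx":0,"ry":0,"rz":0,"jaw":0},{"x":0,"y":0,"z":0,"rx":0,"ry":0,"rz":0,"jaw":0},{"x":0,"y":0,"z":0,"rx":0,"ry":0,"rz":0,"jaw":0},{"x":-0.25,"y":-0.004,"z":0.5,"rx":0,"ry":0,"rz":0,"jaw":0},{"x":-0.25,"y":-0.004,"z":0.5,"rx":0,"ry":0,"rz":0,"jaw":0}]'
python3 -c "
from v import *
plan('c',.6,.07,-1); print(get_obs()['joints'].round(3))"
```

```text
clock: 21.25
tcp_pos: [0.525, 0.0004, 0.139]
orientation: [0.9, 2.572, 0.209]
contact_force: [0.3, -0.7, -0.2]
grip_width: 0.0427
gripper_force: 0.0
t21.25 cover xyz mm [-55.1  56.3  75.9] q 1.290 tilt 0.0deg F [ 0.2 -0.7 -0.3] M [-0.033  0.44  -0.028] width 42.7 grip 0 j7 -0.32
sgn -1 shift/60mm [ 1.735 -1.826  0.686] turn/10deg [-1.672 -0.031  3.584] deg 39.5
[ 0.947  0.511 -1.305  2.262  1.223  0.611 -0.322]
```

```bash
python3 -m jog '[{"x":0.347,"y":-0.365,"z":0.14,"rx":-0.334,"ry":-0.006,"rz":0.717,"jaw":0},{"x":0.347,"y":-0.365,"z":0.14,"rx":-0.334,"ry":-0.006,"rz":0.717,"jaw":0},{"x":0.347,"y":-0.365,"z":0.14,"rx":-0.334,"ry":-0.006,"rz":0.717,"jaw":0},{"x":0.347,"y":-0.365,"z":0.14,"rx":-0.334,"ry":-0.006,"rz":0.717,"jaw":0},{"x":0.347,"y":-0.365,"z":0.126,"rx":-0.334,"ry":-0.006,"rz":0.717,"jaw":0},{"x":0,"y":0,"z":0,"rx":0,"ry":0,"rz":0,"jaw":0}]'
python3 -c "
from v import *
plan('c',.6,.008,-1); print(get_obs()['joints'].round(3))"
```

```text
clock: 22.0
tcp_pos: [0.6311, -0.1119, 0.18]
orientation: [-0.017, 2.703, 0.006]
contact_force: [-0.1, -0.4, -0.8]
grip_width: 0.0425
gripper_force: 0.0
t22.00 cover xyz mm [ 56.7 -57.7  69.1] q 0.604 tilt 0.1deg F [-0.4 -0.4 -0.7] M [0.025 0.423 0.012] width 42.5 grip 0 j7 0.79
sgn -1 shift/60mm [ 0.403  0.052 -0.935] turn/10deg [-0.008  0.014  0.022] deg 0.3
[ 1.099  0.709 -1.355  1.978  1.115  0.782  0.795]
```

```bash
python3 -m jog '[{"x":0.134,"y":0.017,"z":-0.312,"rx":0,"ry":0,"rz":0,"jaw":0},{"x":0.134,"y":0.017,"z":-0.312,"rx":0,"ry":0,"rz":0,"jaw":0},{"x":0.134,"y":0.017,"z":-0.312,"rx":0,"ry":0,"rz":0,"jaw":0},{"x":0,"y":0,"z":0,"rx":0,"ry":0,"rz":0,"jaw":-0.4},{"x":0,"y":0,"z":0,"rx":0,"ry":0,"rz":0,"jaw":-0.4}]' 40
python3 -c "
from v import *
plan('c',.6,.008,-1)"
```

```text
clock: 22.62
tcp_pos: [0.6536, -0.106, 0.1242]
orientation: [-0.022, 2.704, 0.006]
contact_force: [0.7, 0.0, 0.1]
grip_width: 0.0258
gripper_force: 0.0
t22.62 cover xyz mm [ 53.6 -52.3   8.9] q 0.601 tilt 0.1deg F [ 0.7  0.  -0.3] M [-0.038  0.409 -0.083] width 25.8 grip 0 j7 0.69
sgn -1 shift/60mm [ 0.029 -0.045 -0.004] turn/10deg [-0.004  0.009  0.003] deg 0.1
```

```bash
python3 -m jog '[{"x":0.029,"y":-0.045,"z":0,"rx":0,"ry":0,"rz":0,"jaw":-0.4},{"x":0,"y":0,"z":0,"rx":0,"ry":0,"rz":0,"jaw":-1},{"x":0,"y":0,"z":0,"rx":0,"ry":0,"rz":0,"jaw":-1},{"x":0,"y":0,"z":0,"rx":0,"ry":0,"rz":0,"jaw":-1}]' 40
python3 -c "
from v import *
state()"
python3 -m jog '[{"x":0,"y":0,"z":0,"rx":0.242,"ry":0.004,"rz":-0.52,"jaw":-1},{"x":0,"y":0,"z":0,"rx":0.242,"ry":0.004,"rz":-0.52,"jaw":-1},{"x":0,"y":0,"z":0,"rx":0.242,"ry":0.004,"rz":-0.52,"jaw":-1},{"x":0,"y":0,"z":0,"rx":0.242,"ry":0.004,"rz":-0.52,"jaw":-1},{"x":0,"y":0,"z":0,"rx":0,"ry":0,"rz":0,"jaw":-1}]' 40
python3 -c "
from v import *
state()"
python3 -m jog '[{"x":0,"y":0,"z":0,"rx":0.242,"ry":0.004,"rz":-0.52,"jaw":-1},{"x":0,"y":0,"z":0,"rx":0.194,"ry":0.003,"rz":-0.416,"jaw":-1},{"x":0,"y":0,"z":0,"rx":0,"ry":0,"rz":0,"jaw":-1}]' 40
python3 -c "
from v import *
state()"
```

```text
clock: 23.12
tcp_pos: [0.6558, -0.1081, 0.1245]
orientation: [-0.023, 2.702, 0.007]
contact_force: [-3.7, 3.9, 4.6]
grip_width: 0.0113
gripper_force: 42.3
t23.12 cover xyz mm [ 55.7 -54.3   8.3] q 0.600 tilt 0.2deg F [-1.4  4.   5.7] M [ 0.921  0.533 -0.013] width 11.3 grip 42 j7 0.70
clock: 23.75
tcp_pos: [0.6556, -0.1088, 0.1244]
orientation: [0.518, 2.66, 0.124]
contact_force: [-4.9, 2.6, 6.9]
grip_width: 0.0111
gripper_force: 42.6
t23.75 cover xyz mm [ 55.5 -55.1   8.3] q 1.002 tilt 0.1deg F [-1.5  2.7  8.3] M [0.576 0.739 0.05 ] width 11.1 grip 43 j7 0.31
clock: 24.12
tcp_pos: [0.6555, -0.1091, 0.1243]
orientation: [0.758, 2.61, 0.176]
contact_force: [-5.1, 2.5, 8.1]
grip_width: 0.0112
gripper_force: 42.6
t24.12 cover xyz mm [ 55.3 -55.4   8.3] q 1.182 tilt 0.1deg F [-1.1  2.6  9.5] M [0.543 0.856 0.064] width 11.2 grip 43 j7 0.14
```

```bash
python3 -m jog '[{"x":0,"y":0,"z":0,"rx":0.097,"ry":0.002,"rz":-0.208,"jaw":-1},{"x":0,"y":0,"z":0,"rx":0.097,"ry":0.002,"rz":-0.208,"jaw":-1},{"x":0,"y":0,"z":0,"rx":0,"ry":0,"rz":0,"jaw":-1}]' 40
python3 -c "
from v import *
state()"
python3 -m jog '[{"x":0,"y":0,"z":0,"rx":0.121,"ry":0.002,"rz":-0.26,"jaw":-1},{"x":0,"y":0,"z":0,"rx":0,"ry":0,"rz":0,"jaw":-1}]' 40
python3 -c "
from v import *
state()"
python3 -m jog '[{"x":0,"y":0,"z":0,"rx":0.121,"ry":0.002,"rz":-0.26,"jaw":-1},{"x":0,"y":0,"z":0,"rx":0,"ry":0,"rz":0,"jaw":-1}]' 40
python3 -c "
from v import *
state()"
```

```text
clock: 24.5
tcp_pos: [0.6554, -0.1092, 0.1243]
orientation: [0.863, 2.581, 0.199]
contact_force: [-5.7, 3.1, 8.6]
grip_width: 0.0113
gripper_force: 42.7
t24.50 cover xyz mm [ 55.3 -55.5   8.3] q 1.262 tilt 0.1deg F [-1.5  3.2 10.2] M [0.472 0.946 0.113] width 11.3 grip 43 j7 0.06
clock: 24.75
tcp_pos: [0.6554, -0.1093, 0.1243]
orientation: [0.928, 2.561, 0.213]
contact_force: [-6.3, 2.2, 8.2]
grip_width: 0.0111
gripper_force: 42.8
t24.75 cover xyz mm [ 55.2 -55.5   8.3] q 1.312 tilt 0.1deg F [-2.2  2.3 10.1] M [0.454 0.967 0.201] width 11.1 grip 43 j7 0.02
clock: 25.0
tcp_pos: [0.6553, -0.1093, 0.1243]
orientation: [0.993, 2.54, 0.227]
contact_force: [-6.6, 2.0, 8.6]
grip_width: 0.0116
gripper_force: 42.8
t25.00 cover xyz mm [ 55.1 -55.6   8.3] q 1.361 tilt 0.1deg F [-2.3  2.1 10.5] M [0.43  0.95  0.246] width 11.6 grip 43 j7 -0.03
```

c's stop is felt: the torque rises to 0.25 N m past about 1.27. Next is b.

```bash
python3 -m jog '[{"x":0,"y":0,"z":0,"rx":0,"ry":0,"rz":0,"jaw":0},{"x":0,"y":0,"z":0,"rx":0,"ry":0,"rz":0,"jaw":0},{"x":0,"y":0,"z":0,"rx":0,"ry":0,"rz":0,"jaw":0},{"x":-0.25,"y":-0.004,"z":0.5,"rx":0,"ry":0,"rz":0,"jaw":0},{"x":-0.25,"y":-0.004,"z":0.5,"rx":0,"ry":0,"rz":0,"jaw":0}]'
python3 -c "
from v import *
plan('b',.6,.07,-1); print(get_obs()['joints'].round(3))"
```

```text
clock: 25.62
tcp_pos: [0.625, -0.11, 0.1839]
orientation: [0.994, 2.541, 0.228]
contact_force: [0.2, -0.3, 1.1]
grip_width: 0.0424
gripper_force: 0.0
t25.62 cover xyz mm [ 52.9 -55.8  75.1] q 1.362 tilt 0.1deg F [ 0.7 -0.3  0.9] M [ 0.047  0.384 -0.027] width 42.4 grip 0 j7 0.09
sgn -1 shift/60mm [-1.593 -0.013 -0.837] turn/10deg [-1.839 -0.03   3.961] deg 43.7
[ 1.074  0.63  -1.283  1.988  1.024  0.711  0.088]
```

```bash
python3 -m jog '[{"x":-0.319,"y":-0.003,"z":-0.167,"rx":-0.368,"ry":-0.006,"rz":0.792,"jaw":0},{"x":-0.319,"y":-0.003,"z":-0.167,"rx":-0.368,"ry":-0.006,"rz":0.792,"jaw":0},{"x":-0.319,"y":-0.003,"z":-0.167,"rx":-0.368,"ry":-0.006,"rz":0.792,"jaw":0},{"x":-0.319,"y":-0.003,"z":-0.167,"rx":-0.368,"ry":-0.006,"rz":0.792,"jaw":0},{"x":-0.319,"y":-0.003,"z":-0.167,"rx":-0.368,"ry":-0.006,"rz":0.792,"jaw":0},{"x":0,"y":0,"z":0,"rx":0,"ry":0,"rz":0,"jaw":0}]'
python3 -c "
from v import *
plan('b',.6,.008,-1); print(get_obs()['joints'].round(3))"
```

```text
clock: 26.38
tcp_pos: [0.5283, -0.1114, 0.1325]
orientation: [-0.021, 2.707, 0.005]
contact_force: [-1.0, -0.8, -0.3]
grip_width: 0.0429
gripper_force: 0.0
t26.38 cover xyz mm [-56.5 -55.5  69.4] q 0.601 tilt 0.1deg F [-1.  -0.8  0.1] M [-0.032  0.446 -0.016] width 42.9 grip 0 j7 0.66
sgn -1 shift/60mm [ 0.456  0.016 -0.917] turn/10deg [-0.001 -0.008  0.008] deg 0.1
[ 1.225  0.62  -1.352  2.225  1.211  0.61   0.659]
```

```bash
python3 -m jog '[{"x":0.152,"y":0.005,"z":-0.305,"rx":0,"ry":0,"rz":0,"jaw":0},{"x":0.152,"y":0.005,"z":-0.305,"rx":0,"ry":0,"rz":0,"jaw":0},{"x":0.152,"y":0.005,"z":-0.305,"rx":0,"ry":0,"rz":0,"jaw":0},{"x":0,"y":0,"z":0,"rx":0,"ry":0,"rz":0,"jaw":-0.4},{"x":0,"y":0,"z":0,"rx":0,"ry":0,"rz":0,"jaw":-0.4}]' 40
python3 -c "
from v import *
plan('b',.6,.008,-1)"
```

```text
clock: 27.0
tcp_pos: [0.5578, -0.1098, 0.0794]
orientation: [-0.021, 2.703, 0.006]
contact_force: [0.5, 0.3, -0.3]
grip_width: 0.0255
gripper_force: 0.0
t27.00 cover xyz mm [-52.1 -54.4   8.8] q 0.601 tilt 0.1deg F [ 0.3  0.3 -0.5] M [-0.013  0.451  0.003] width 25.5 grip 0 j7 0.49
sgn -1 shift/60mm [-0.037 -0.011 -0.033] turn/10deg [-0.005  0.011  0.005] deg 0.1
```

```bash
python3 -m jog '[{"x":-0.04,"y":-0.011,"z":-0.025,"rx":0,"ry":0,"rz":0,"jaw":-0.4},{"x":0,"y":0,"z":0,"rx":0,"ry":0,"rz":0,"jaw":-1},{"x":0,"y":0,"z":0,"rx":0,"ry":0,"rz":0,"jaw":-1},{"x":0,"y":0,"z":0,"rx":0,"ry":0,"rz":0,"jaw":-1}]' 40
python3 -c "
from v import *
state()"
python3 -m jog '[{"x":0,"y":0,"z":0,"rx":0.242,"ry":0.004,"rz":-0.52,"jaw":-1},{"x":0,"y":0,"z":0,"rx":0.242,"ry":0.004,"rz":-0.52,"jaw":-1},{"x":0,"y":0,"z":0,"rx":0.242,"ry":0.004,"rz":-0.52,"jaw":-1},{"x":0,"y":0,"z":0,"rx":0.242,"ry":0.004,"rz":-0.52,"jaw":-1},{"x":0,"y":0,"z":0,"rx":0,"ry":0,"rz":0,"jaw":-1}]' 40
python3 -c "
from v import *
state()"
python3 -m jog '[{"x":0,"y":0,"z":0,"rx":0.242,"ry":0.004,"rz":-0.52,"jaw":-1},{"x":0,"y":0,"z":0,"rx":0.194,"ry":0.003,"rz":-0.416,"jaw":-1},{"x":0,"y":0,"z":0,"rx":0,"ry":0,"rz":0,"jaw":-1}]' 40
python3 -c "
from v import *
state()"
```

```text
clock: 27.5
tcp_pos: [0.5543, -0.1098, 0.0775]
orientation: [-0.024, 2.704, 0.006]
contact_force: [-5.4, 2.2, 7.3]
grip_width: 0.0112
gripper_force: 41.7
t27.50 cover xyz mm [-56.1 -54.4   8.6] q 0.599 tilt 0.1deg F [-1.8  2.3  8.9] M [ 0.438  0.886 -0.017] width 11.2 grip 42 j7 0.48
clock: 28.12
tcp_pos: [0.5542, -0.1098, 0.0775]
orientation: [0.517, 2.661, 0.125]
contact_force: [-5.1, 2.6, 5.9]
grip_width: 0.0113
gripper_force: 41.6
t28.12 cover xyz mm [-56.2 -54.3   8.6] q 1.000 tilt 0.1deg F [-2.1  2.7  7.5] M [0.462 1.04  0.051] width 11.3 grip 42 j7 0.08
clock: 28.5
tcp_pos: [0.5542, -0.1098, 0.0775]
orientation: [0.756, 2.611, 0.178]
contact_force: [-6.7, 1.6, 7.1]
grip_width: 0.011
gripper_force: 41.6
t28.50 cover xyz mm [-56.2 -54.3   8.6] q 1.180 tilt 0.0deg F [-3.1  1.7  9.2] M [0.446 1.041 0.059] width 11.0 grip 42 j7 -0.10
```

```bash
python3 -m jog '[{"x":0,"y":0,"z":0,"rx":0.194,"ry":0.003,"rz":-0.416,"jaw":-1},{"x":0,"y":0,"z":0,"rx":0.17,"ry":0.003,"rz":-0.364,"jaw":-1},{"x":0,"y":0,"z":0,"rx":0,"ry":0,"rz":0,"jaw":-1}]' 40
python3 -c "
from v import *
state()"
python3 -m jog '[{"x":0,"y":0,"z":0,"rx":0.121,"ry":0.002,"rz":-0.26,"jaw":-1},{"x":0,"y":0,"z":0,"rx":0,"ry":0,"rz":0,"jaw":-1}]' 40
python3 -c "
from v import *
state()"
python3 -m jog '[{"x":0,"y":0,"z":0,"rx":0.121,"ry":0.002,"rz":-0.26,"jaw":-1},{"x":0,"y":0,"z":0,"rx":0,"ry":0,"rz":0,"jaw":-1}]' 40
python3 -c "
from v import *
state()"
```

```text
clock: 28.88
tcp_pos: [0.5542, -0.1098, 0.0774]
orientation: [0.952, 2.554, 0.221]
contact_force: [-5.6, 2.8, 6.9]
grip_width: 0.0112
gripper_force: 41.7
t28.88 cover xyz mm [-56.3 -54.4   8.6] q 1.330 tilt 0.0deg F [-2.2  2.9  8.6] M [0.465 1.044 0.112] width 11.2 grip 42 j7 -0.25
clock: 29.12
tcp_pos: [0.5542, -0.1098, 0.0775]
orientation: [1.016, 2.533, 0.235]
contact_force: [-5.7, 1.6, 6.3]
grip_width: 0.0109
gripper_force: 41.7
t29.12 cover xyz mm [-56.3 -54.4   8.6] q 1.380 tilt 0.0deg F [-2.4  1.7  8.1] M [0.469 1.015 0.117] width 10.9 grip 42 j7 -0.30
clock: 29.38
tcp_pos: [0.5542, -0.1098, 0.0775]
orientation: [1.08, 2.51, 0.249]
contact_force: [-6.5, 1.8, 7.4]
grip_width: 0.0113
gripper_force: 41.7
t29.38 cover xyz mm [-56.2 -54.3   8.6] q 1.430 tilt 0.0deg F [-2.7  1.9  9.5] M [0.476 1.055 0.299] width 11.3 grip 42 j7 -0.35
```

b is on its stop at 0.3 N m. Last is d.

```bash
python3 -m jog '[{"x":0,"y":0,"z":0,"rx":0,"ry":0,"rz":0,"jaw":0},{"x":0,"y":0,"z":0,"rx":0,"ry":0,"rz":0,"jaw":0},{"x":0,"y":0,"z":0,"rx":0,"ry":0,"rz":0,"jaw":0},{"x":-0.25,"y":-0.004,"z":0.5,"rx":0,"ry":0,"rz":0,"jaw":0},{"x":-0.25,"y":-0.004,"z":0.5,"rx":0,"ry":0,"rz":0,"jaw":0}]'
python3 -c "
from v import *
plan('d',.6,.07,-1); print(get_obs()['joints'].round(3))"
```

```text
clock: 30.0
tcp_pos: [0.5244, -0.111, 0.1375]
orientation: [1.082, 2.51, 0.249]
contact_force: [-0.5, -1.0, -0.2]
grip_width: 0.0427
gripper_force: 0.0
t30.00 cover xyz mm [-57.9 -55.   75.7] q 1.431 tilt 0.0deg F [-0.6 -1.   0. ] M [-0.026  0.473  0.008] width 42.7 grip 0 j7 -0.14
sgn -1 shift/60mm [1.714 1.863 0.71 ] turn/10deg [-2.01  -0.033  4.315] deg 47.6
[ 1.224  0.575 -1.33   2.23   1.16   0.57  -0.135]
```

```bash
python3 -m jog '[{"x":0.343,"y":0.373,"z":0.142,"rx":-0.402,"ry":-0.007,"rz":0.863,"jaw":0},{"x":0.343,"y":0.373,"z":0.142,"rx":-0.402,"ry":-0.007,"rz":0.863,"jaw":0},{"x":0.343,"y":0.373,"z":0.142,"rx":-0.402,"ry":-0.007,"rz":0.863,"jaw":0},{"x":0.343,"y":0.373,"z":0.142,"rx":-0.402,"ry":-0.007,"rz":0.863,"jaw":0},{"x":0.343,"y":0.373,"z":0.142,"rx":-0.402,"ry":-0.007,"rz":0.863,"jaw":0},{"x":0,"y":0,"z":0,"rx":0,"ry":0,"rz":0,"jaw":0},{"x":0,"y":0,"z":0,"rx":0,"ry":0,"rz":0,"jaw":0}]'
python3 -c "
from v import *
plan('d',.6,.008,-1); print(get_obs()['joints'].round(3))"
```

```text
clock: 30.88
tcp_pos: [0.6271, 0.0002, 0.1791]
orientation: [-0.02, 2.705, 0.005]
contact_force: [0.1, -1.0, -0.9]
grip_width: 0.0428
gripper_force: 0.0
t30.88 cover xyz mm [54.4 54.4 69.1] q 0.602 tilt 0.0deg F [-0.3 -1.  -0.9] M [-0.014  0.45   0.015] width 42.8 grip 0 j7 0.53
sgn -1 shift/60mm [ 0.439  0.018 -0.919] turn/10deg [-0.002  0.     0.011] deg 0.1
[ 0.894  0.676 -1.355  2.014  1.178  0.828  0.531]
```

```bash
python3 -m jog '[{"x":0.146,"y":0.006,"z":-0.306,"rx":0,"ry":0,"rz":0,"jaw":0},{"x":0.146,"y":0.006,"z":-0.306,"rx":0,"ry":0,"rz":0,"jaw":0},{"x":0.146,"y":0.006,"z":-0.306,"rx":0,"ry":0,"rz":0,"jaw":0},{"x":0,"y":0,"z":0,"rx":0,"ry":0,"rz":0,"jaw":-0.4},{"x":0,"y":0,"z":0,"rx":0,"ry":0,"rz":0,"jaw":-0.4}]' 40
python3 -c "
from v import *
plan('d',.6,.008,-1)"
```

```text
clock: 31.5
tcp_pos: [0.6536, 0.0013, 0.125]
orientation: [-0.021, 2.704, 0.005]
contact_force: [-0.3, -0.2, -0.2]
grip_width: 0.0255
gripper_force: 0.0
t31.50 cover xyz mm [55.6 55.1  8.9] q 0.601 tilt 0.1deg F [-0.3 -0.2 -0. ] M [0.031 0.411 0.055] width 25.5 grip 0 j7 0.44
sgn -1 shift/60mm [-0.002 -0.002 -0.017] turn/10deg [-0.002  0.007  0.005] deg 0.1
```

```bash
python3 -m jog '[{"x":0,"y":0,"z":-0.01,"rx":0,"ry":0,"rz":0,"jaw":-1},{"x":0,"y":0,"z":0,"rx":0,"ry":0,"rz":0,"jaw":-1},{"x":0,"y":0,"z":0,"rx":0,"ry":0,"rz":0,"jaw":-1}]' 40
python3 -c "
from v import *
state()"
python3 -m jog '[{"x":0,"y":0,"z":0,"rx":0.242,"ry":0.004,"rz":-0.52,"jaw":-1},{"x":0,"y":0,"z":0,"rx":0.242,"ry":0.004,"rz":-0.52,"jaw":-1},{"x":0,"y":0,"z":0,"rx":0.242,"ry":0.004,"rz":-0.52,"jaw":-1},{"x":0,"y":0,"z":0,"rx":0.242,"ry":0.004,"rz":-0.52,"jaw":-1},{"x":0,"y":0,"z":0,"rx":0,"ry":0,"rz":0,"jaw":-1}]' 40
python3 -c "
from v import *
state()"
python3 -m jog '[{"x":0,"y":0,"z":0,"rx":0.121,"ry":0.002,"rz":-0.26,"jaw":-1},{"x":0,"y":0,"z":0,"rx":0.121,"ry":0.002,"rz":-0.26,"jaw":-1},{"x":0,"y":0,"z":0,"rx":0,"ry":0,"rz":0,"jaw":-1}]' 40
python3 -c "
from v import *
state()"
```

```text
clock: 31.88
tcp_pos: [0.6539, 0.0021, 0.1251]
orientation: [-0.023, 2.703, 0.005]
contact_force: [-5.3, -0.9, 6.6]
grip_width: 0.0113
gripper_force: 41.2
t31.88 cover xyz mm [55.9 55.8  8.8] q 0.600 tilt 0.1deg F [-2.  -0.8  8.2] M [-0.133  0.819 -0.008] width 11.3 grip 41 j7 0.44
clock: 32.5
tcp_pos: [0.6538, 0.0013, 0.125]
orientation: [0.518, 2.66, 0.122]
contact_force: [-5.2, -2.1, 8.8]
grip_width: 0.0113
gripper_force: 41.5
t32.50 cover xyz mm [55.7 55.1  8.8] q 1.001 tilt 0.2deg F [-1.1 -2.  10.2] M [-0.485  0.971  0.045] width 11.3 grip 42 j7 0.05
clock: 32.88
tcp_pos: [0.6537, 0.0011, 0.125]
orientation: [0.651, 2.634, 0.151]
contact_force: [-7.3, -1.7, 7.8]
grip_width: 0.0111
gripper_force: 41.6
t32.88 cover xyz mm [55.7 54.9  8.8] q 1.101 tilt 0.2deg F [-3.4 -1.6 10.2] M [-0.555  1.031  0.041] width 11.1 grip 42 j7 -0.05
```

```bash
python3 -m jog '[{"x":0,"y":0,"z":0,"rx":0.097,"ry":0.002,"rz":-0.208,"jaw":-1},{"x":0,"y":0,"z":0,"rx":0.073,"ry":0.001,"rz":-0.156,"jaw":-1},{"x":0,"y":0,"z":0,"rx":0,"ry":0,"rz":0,"jaw":-1}]' 40
python3 -c "
from v import *
state()"
python3 -m jog '[{"x":0,"y":0,"z":0,"rx":0.145,"ry":0.002,"rz":-0.312,"jaw":-1},{"x":0,"y":0,"z":0,"rx":0,"ry":0,"rz":0,"jaw":-1}]' 40
python3 -c "
from v import *
state()"
```

```text
clock: 33.25
tcp_pos: [0.6536, 0.001, 0.1249]
orientation: [0.744, 2.613, 0.171]
contact_force: [-7.2, -3.0, 9.4]
grip_width: 0.0113
gripper_force: 41.7
t33.25 cover xyz mm [55.6 54.7  8.8] q 1.171 tilt 0.2deg F [-2.6 -2.9 11.6] M [-0.638  1.069  0.139] width 11.3 grip 42 j7 -0.12
clock: 33.5
tcp_pos: [0.6536, 0.0009, 0.1249]
orientation: [0.823, 2.592, 0.188]
contact_force: [-6.6, -3.0, 8.7]
grip_width: 0.0109
gripper_force: 41.8
t33.50 cover xyz mm [55.5 54.7  8.8] q 1.231 tilt 0.2deg F [-2.4 -2.9 10.7] M [-0.623  1.154  0.229] width 10.9 grip 42 j7 -0.18
```

d's stop is felt too (0.23 N m and rising). I release, back well off and look at the result.

```bash
python3 -m jog '[{"x":0,"y":0,"z":0,"rx":0,"ry":0,"rz":0,"jaw":0},{"x":0,"y":0,"z":0,"rx":0,"ry":0,"rz":0,"jaw":0},{"x":0,"y":0,"z":0,"rx":0,"ry":0,"rz":0,"jaw":0},{"x":-0.25,"y":-0.004,"z":0.5,"rx":0,"ry":0,"rz":0,"jaw":0},{"x":-0.25,"y":-0.004,"z":0.5,"rx":0,"ry":0,"rz":0,"jaw":0},{"x":-0.4,"y":0,"z":0.5,"rx":0,"ry":0,"rz":0,"jaw":0},{"x":-0.4,"y":0,"z":0.5,"rx":0,"ry":0,"rz":0,"jaw":0},{"x":0,"y":0,"z":0,"rx":0,"ry":0,"rz":0,"jaw":0}]'
python3 - <<'E'
from v import *
state()
f=grab_frame("scene"); cv2.imwrite("pics/s3.png",cv2.resize(f[185:275,190:300,::-1],None,fx=6,fy=6,interpolation=cv2.INTER_CUBIC))
E
```

```text
clock: 34.5
tcp_pos: [0.5761, 0.0015, 0.2463]
orientation: [0.82, 2.589, 0.188]
contact_force: [-0.2, 0.6, 0.3]
grip_width: 0.0425
gripper_force: 0.0
t34.50 cover xyz mm [ 36.6  56.6 151.6] q 1.229 tilt 0.4deg F [-0.   0.6  0.3] M [-0.014  0.45  -0.016] width 42.5 grip 0 j7 0.14
```

View pics/s3.png

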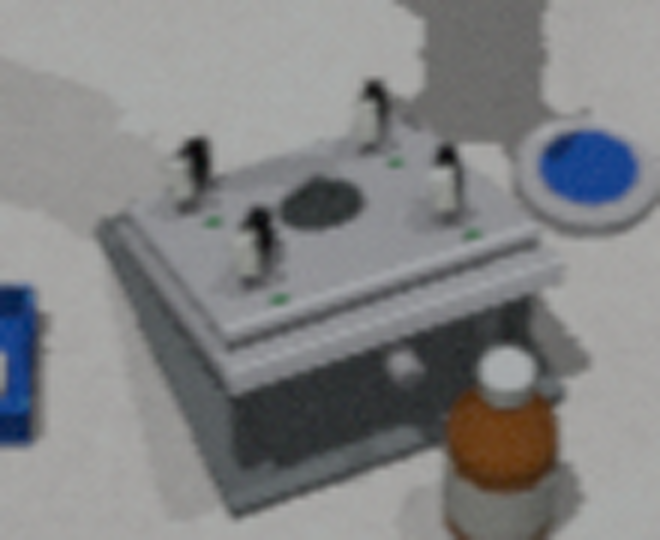

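All four wings, at about (372,115), (192,175), (256,245) and (445,185), are turned well past their dots to the right, and the bottle and dish have not moved. The gripper is clear, so I hand in.

```bash
python3 -c "
from bench import r
print(r.hand_in())"
```

```text
the job is handed in; nothing more can be done
None
```

All four wing screws were brought to half-way in crisscross order (a, c, b, d), then each to its felt stop in the same order with about 0.3 N m at most; the gripper has let go and is clear, and the job is handed in at about 34.5 s (no verdict was returned).

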